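# Pack feed rollers in the shipping cradle, flats up, under the retaining bar

### The job

Pack every feed roller from the blue V-stands into its own place in the wooden shipping cradle, drive end (the end with the yellow-marked flat) on the side of the two bar posts, turned about its axis so that the flat faces straight up. When all the rollers lie so, lay the retaining bar across the two posts, over the flats, so that it rests fully home between their lips with its orange grip upward. Do not shove the stapler, the calculator or the marker pen about.

Things in the scene. Friction and masses are not known exactly. Their poses are not given: they have to be found in the camera images.
- roller_a_mid (a point): Feed roller: black rubber sleeve 32 mm in diameter, 70 mm long (grip it there, across), steel journals 22 mm in diameter at its ends. The drive journal (-x side) ends 80 mm from the middle; its last 28 mm have a flat, 7 mm from the axis, with a yellow strip; the plain one (+x) ends 56 mm out. 0.28 kg. Point: roller's centre, on its axis; x along the axis, z the way the flat faces.
- roller_b_mid (a point): A feed roller just like roller_a, with the same axes. If present it starts on stand_0, drive end to the stand's -x side, flat turned 45 to 115 degrees to either side from straight up. Of roller_a and roller_b exactly one is present, and roller_a too starts in this way.
- roller_c_mid (a point): A feed roller just like roller_a, with the same axes. If present it starts on stand_1, drive end to the stand's -x side, flat turned 45 to 115 degrees to either side from straight up.
- roller_d_mid (a point): A feed roller just like roller_a, with the same axes. If present it starts on stand_1, drive end to the stand's -x side, flat turned 45 to 115 degrees to either side from straight up. Of roller_c and roller_d exactly one is present.
- roller_e_mid (a point): A feed roller just like roller_a, with the same axes. If present it starts on stand_2, drive end to the stand's -x side, flat turned 45 to 115 degrees to either side from straight up.
- roller_f_mid (a point): A feed roller just like roller_a, with the same axes. If present it starts on stand_2, drive end to the stand's -x side, flat turned 45 to 115 degrees to either side from straight up. Of roller_e and roller_f one or none is present in a run. Absent rollers read None from the start.
- stand_0_rest (a point): Blue V-stand fixed to the bench: two 8 mm V-notched plates, 43 mm each side of the middle, on a 116 x 64 x 10 mm foot, carry a roller by the round part of its journals (4 mm of play at each end of the sleeve) at whatever turn it is laid there; under and beside the sleeve is free space. Point: where the middle of a roller lies, 85 mm above the bench; x along the roller, z up.
- stand_1_rest (a point): A second V-stand like stand_0. A roller can be set back on any free stand and gripped anew.
- stand_2_rest (a point): A third V-stand like stand_0.
- slot_0 (a point): Place for one roller in the fixed wooden cradle (158 x 244 mm base): V-notches 43 mm each side of the middle, as on the stands, 4 mm of play at each end of the sleeve. Point: where the middle of a packed roller lies, 52 mm above the bench; x along the roller towards its plain end, z up; the drive end lies at -x, under the bar. Any roller may go in any place.
- slot_1 (a point): The middle place of the cradle, like slot_0. The three places lie side by side, 68 mm apart along y.
- slot_2 (a point): The last place of the cradle, like slot_0.
- bar_seat (a point): Middle of the bar's seat, at the height of the seated bar's underside: two post tops 99 mm each side along y, 9.5 mm above the rollers' axes, with 7 mm lips that leave 4 mm of play on every side of the bar. 68 mm to -x of slot_1; axes as the slots. The bar passes 2.5 mm over flats that face up; a roller turned over about 20 degrees off holds it up.
- bar_grip (a point): Loose aluminium retaining bar, 212 mm (y) x 24 mm (x) x 12 mm, 0.18 kg, with an orange grip block 22 mm (x) x 50 mm (y) x 36 mm high on the middle of its top. Point: the block's centre, 30 mm above the bar's underside; z up. It starts flat on the bench behind the cradle; it may be laid either way round.
- stapler: Blue stapler, 134 mm long; a bystander, to be left alone. Origin at the centre of its underside.
- calculator: Black calculator, 130 x 74 x 16 mm; a bystander, to be left alone. Origin at the centre of its underside.
- marker_0: White and black marker pen, 141 mm long; a bystander, to be left alone. Origin at the centre of its underside.

How it is judged (in metres and radians):
On the way, in this order (a step that is already met when the one before it is completed fails the run):
1. every roller lies in a place of the cradle, drive end to the bar's side, its flat facing up (((horizontal distance between roller_a_mid and slot_0 below 0.008 m and z of roller_a_mid in the frame of slot_0 between -0.004 and 0.004 m) or (horizontal distance between roller_a_mid and slot_1 below 0.008 m and z of roller_a_mid in the frame of slot_1 between -0.004 and 0.004 m) or (horizontal distance between roller_a_mid and slot_2 below 0.008 m and z of roller_a_mid in the frame of slot_2 between -0.004 and 0.004 m)) and angle between each of roller_a_mid, roller_b_mid, roller_c_mid, roller_d_mid, roller_e_mid, roller_f_mid's own z axis and vertical below 0.21 rad and angle between the x axis of each of roller_a_mid, roller_b_mid, roller_c_mid, roller_d_mid, roller_e_mid, roller_f_mid and the x axis of slot_0, either way round below 0.12 rad and x of bar_seat in the frame of roller_a_mid below 0 m and ((horizontal distance between roller_b_mid and slot_0 below 0.008 m and z of roller_b_mid in the frame of slot_0 between -0.004 and 0.004 m) or (horizontal distance between roller_b_mid and slot_1 below 0.008 m and z of roller_b_mid in the frame of slot_1 between -0.004 and 0.004 m) or (horizontal distance between roller_b_mid and slot_2 below 0.008 m and z of roller_b_mid in the frame of slot_2 between -0.004 and 0.004 m)) and x of bar_seat in the frame of roller_b_mid below 0 m and ((horizontal distance between roller_c_mid and slot_0 below 0.008 m and z of roller_c_mid in the frame of slot_0 between -0.004 and 0.004 m) or (horizontal distance between roller_c_mid and slot_1 below 0.008 m and z of roller_c_mid in the frame of slot_1 between -0.004 and 0.004 m) or (horizontal distance between roller_c_mid and slot_2 below 0.008 m and z of roller_c_mid in the frame of slot_2 between -0.004 and 0.004 m)) and x of bar_seat in the frame of roller_c_mid below 0 m and ((horizontal distance between roller_d_mid and slot_0 below 0.008 m and z of roller_d_mid in the frame of slot_0 between -0.004 and 0.004 m) or (horizontal distance between roller_d_mid and slot_1 below 0.008 m and z of roller_d_mid in the frame of slot_1 between -0.004 and 0.004 m) or (horizontal distance between roller_d_mid and slot_2 below 0.008 m and z of roller_d_mid in the frame of slot_2 between -0.004 and 0.004 m)) and x of bar_seat in the frame of roller_d_mid below 0 m and ((horizontal distance between roller_e_mid and slot_0 below 0.008 m and z of roller_e_mid in the frame of slot_0 between -0.004 and 0.004 m) or (horizontal distance between roller_e_mid and slot_1 below 0.008 m and z of roller_e_mid in the frame of slot_1 between -0.004 and 0.004 m) or (horizontal distance between roller_e_mid and slot_2 below 0.008 m and z of roller_e_mid in the frame of slot_2 between -0.004 and 0.004 m)) and x of bar_seat in the frame of roller_e_mid below 0 m and ((horizontal distance between roller_f_mid and slot_0 below 0.008 m and z of roller_f_mid in the frame of slot_0 between -0.004 and 0.004 m) or (horizontal distance between roller_f_mid and slot_1 below 0.008 m and z of roller_f_mid in the frame of slot_1 between -0.004 and 0.004 m) or (horizontal distance between roller_f_mid and slot_2 below 0.008 m and z of roller_f_mid in the frame of slot_2 between -0.004 and 0.004 m)) and x of bar_seat in the frame of roller_f_mid below 0 m), for 0.2 s.
2. the retaining bar lies home on both posts over the flats (z of bar_grip in the frame of bar_seat between 0.026 and 0.034 m and horizontal distance between bar_grip and bar_seat below 0.01 m and angle between the y axis of bar_grip and the y axis of bar_seat, either way round below 0.06 rad and angle between bar_grip's own z axis and vertical below 0.05 rad), for 0.2 s.
At the end, for the whole second after the job is handed in: Each roller lies in a slot (centre within 8 mm, height 4 mm, axis 0.12 rad), drive end under the bar, flat within 0.21 rad (12 degrees) of up; bar at rest on both posts, within 10 mm and 0.06 rad of its seat's middle, level within 0.05 rad, height within 4 mm (all of step 1 and all of step 2 and linear speed of bar below 0.02 m/s); the robot touches nothing.
It fails at once if a bystander is pushed more than 60 mm from where it stood (distance of any of stapler, calculator, marker_0 from where it was at the start of the episode above 0.06 m).
Of roller_a, roller_b only 1 to 1 are there at a start; the rules pass over those that are not, and their reading is None.
Of roller_c, roller_d only 1 to 1 are there at a start; the rules pass over those that are not, and their reading is None.
Of roller_e, roller_f, tape_measure only 1 to 1 are there at a start; the rules pass over those that are not, and their reading is None.
At some moment in a run one of bar may be knocked a few centimetres aside while the robot is not near it.
Once in a run the grip may slacken for a moment while it holds something.
It also fails if it takes over 210 s, if anything falls off the work surface, if the arm or the gripper's body presses on something with over 40 N, if the wrist force passes 120 N, or if a joint passes its speed limit or range.

### The arm

A 6-joint arm with a two-finger parallel gripper is mounted at the origin on a cart in front of the work surface, level with it; the furniture and walls round the work are solid. World frame = base frame: x ahead of the robot, y to its left, z up, the work surface at z = 0. Lengths are in m, angles in degrees, forces in N, time in s.
With the tool pointing down it reaches from about 0.375 to 0.9 m from the base axis. Payload 3.1 kg.
Tool frame: the origin (TCP) lies on the centre line of the jaws, within the pads' length; the fingertips stand finger_overhang ahead of it and the grasp point (between the pads) lies 5 mm behind it (finger_overhang is the distance from the TCP to the fingertips, in m); z points along the fingers, y is the line along which they close (so a half turn about z gives the same grasp; the last joint's range is limited). The gripper opens to 87 mm and grips with 3 to 60 N. Pads are 19 mm wide; open, the fingers measure 117 mm over their backs; the gripper's body (75 mm by 190 mm) begins 51 mm behind the grasp point.
Start: joints at [64.085, 30.224, 82.088, -0, 67.689, -10.227], TCP at [0.169, 0.602, 0.237] pointing down, gripper open.
Joint ranges: [-176.69, 176.69], [-43.24, 126.21], [12.49, 139.97], [-82, 262], [0, 151.66], [-163.58, 163.58]. Speed limits (degrees/s): [159.86, 159.86, 180, 180, 180, 180].

### API

Orientations are given as a 3x3 rotation matrix whose columns are the frame's x, y, z axes.
In Python, from rig import read_state, capture, calibration, hand_in, finger_overhang gives the robot as it stands.
- The arm moves only by the tool send_rows, never from a script. Its argument "plan" is a list of rows, each a list of 5 numbers: the closure in counts, from 0 (fully open) to 255 (shut), then the shift along the tool's x, y, z in m, then the turn about the tool's z in rad. A call has 1 to 20 rows; each row shifts and turns the commanded pose from where the row before left it, along the tool's axes as they then stand; what a row does not reach is not made up. A row lasts 1/12 s, in which the tool goes at most 41.7 mm and 7.16 degrees, less where a joint would pass 70% of its speed; a pose out of reach is approached as far as the arm can. A call is refused whole if a number of a shift passes 0.0417 or a number of a turn 0.125, either way. A call with a gripper value outside its range is refused whole. The fingers move at their own pace and stop on an object; the grip force is fixed at half the most. Time passes only in rows, so rows that do not move let the fingers close. It gives the time, the measured TCP pose, the force, the opening and the grip force at its end, in the units of the state.
- read_state(): the state, without advancing time (a new reading comes with each control period).
- capture(name): name is "scene" or "top" or "wrist"; returns (picture, depth): 384x512x3 uint8, blue, green, red; 384x512 float32, m along the optical axis (not along the pixel's ray), 0 where there is no reading.
- calibration(name): a dict with "fx", "fy", "cx", "cy" (pixels), "xyz" and "rotation" of the camera in the world. Camera axes: x right, y down, z forward; pixel columns grow to the right and rows downward; lengths in m; the calibration is good to about 2 mm. The wrist camera is an equidistant fisheye: a pixel r from the principal point sees the ray r / f radians off the axis. A picture is of the moment at which its call begins: read the wrist's pose just before it. calibration takes no time and is no camera call; for the wrist camera it gives the pose at the moment of the call.
- hand_in(): hands the job in; it is judged then, once.
The state is a dict: "time_s": time; "joint_positions": joint angles; "qvel": joint speeds; "tau": joint torques, N m; "position": TCP position; "tcp_rot": TCP orientation; "force": force on the tool from outside, world axes, zero at the start; "moment": the same for the moment, N m; "opening": opening from 0.0 (shut) to 1.0 (fully open); "grasp_force": force on a finger pad.
Only numpy, scipy, OpenCV 4.12 (cv2) and the standard library are available. Lean on these libraries where they do the work, as an engineer would, in place of code of your own. Each camera call takes 0.05 s, during which the arm holds its last target. There are 200 camera calls.

## Working session

There is one attempt and no reset: what is moved stays moved. The work goes in short steps, Python scripts to look and compute and a tool call to move; the robot and the scene stay as the last step left them, time stands still between calls to the robot, and variables do not carry over. Pictures are saved under pics/ and viewed, at most 14 in all, crops included, and the job is handed in when it is done.

Besides the shell and the picture viewer there is one more tool, called as a command line: name --pt "numbers of a row" for each row, then --argument value for the rest. send_rows: Moves the arm, as the interface text tells. Its arguments: {"type":"object","properties":{"plan":{"type":"array","items":{"type":"array","items":{"type":"number"}}}},"required":["plan"]}

```bash
mkdir -p pics; ls
python3 - <<'E'
from rig import *
import cv2
s=read_state()
print(s, finger_overhang)
for n in ("scene","top","wrist"):
    c=calibration(n); print(n,c)
    p,d=capture(n); cv2.imwrite(f"pics/{n}0.png",p)
    import numpy as np; np.save(f"pics/{n}0.npy",d)
E
```

```text
pics
{'time_s': 0.0, 'joint_positions': array([ 6.40853525e+01,  3.02776611e+01,  8.21572467e+01,  1.03408634e-03,
        6.76873581e+01, -1.02268635e+01]), 'qvel': array([-0.04736733,  0.07296381,  0.04450184, -0.01380828,  0.11139883,
        0.02531462]), 'tau': array([ 7.15193582e-04, -4.40038991e+01, -1.76596445e+01,  6.33385079e-02,
        5.81982010e-02, -1.71392758e-04]), 'position': array([0.16864826, 0.60108879, 0.2355808 ]), 'tcp_rot': array([[-9.62747374e-01,  2.70400806e-01, -9.47617352e-04],
       [ 2.70402178e-01,  9.62745556e-01, -1.91206670e-03],
       [ 3.95290017e-04, -2.09707499e-03, -9.99997723e-01]]), 'force': array([-0.107097  , -0.74184667, -0.10299521]), 'moment': array([-0.01247046, -0.09844495, -0.02709501]), 'grasp_force': 0.0, 'opening': 0.9984920729064919} 0.014
scene {'fx': 406.5028195659638, 'fy': 406.5028195659638, 'cx': 257.9411952627281, 'cy': 196.96238347538224, 'xyz': array([-0.16639848, -0.81686057,  0.58184541]), 'rotation': array([[ 0.79525653, -0.2462241 ,  0.55402233],
       [-0.60570367, -0.362268  ,  0.7084384 ],
       [ 0.02626995, -0.89896362, -0.43723483]])}
top {'fx': 383.43742454817544, 'fy': 383.43742454817544, 'cx': 248.93403743729297, 'cy': 192.20692775992745, 'xyz': array([ 0.30210577, -0.00112736,  1.12682463]), 'rotation': array([[-0.02049985, -0.98797978,  0.15321786],
       [-0.99931147,  0.02498823,  0.02742583],
       [-0.03092481, -0.15255014, -0.98781178]])}
wrist {'fx': 297.3186396354542, 'fy': 297.3186396354542, 'cx': 251.48068940621, 'cy': 193.6227293352688, 'xyz': array([0.10054248, 0.62118501, 0.38455535]), 'rotation': array([[ 0.27020773,  0.93114408,  0.24486421],
       [ 0.96280007, -0.26080752, -0.07067852],
       [-0.00194946,  0.25485317, -0.9669778 ]])}
```

View pics/top0.png

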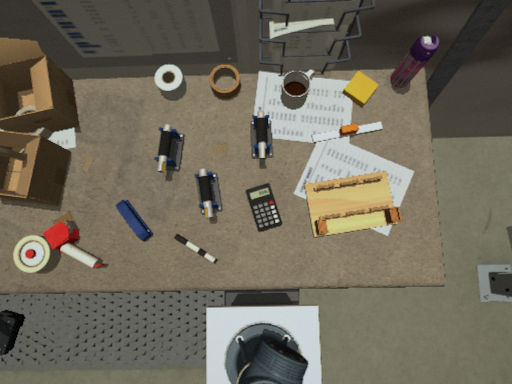

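View pics/scene0.png

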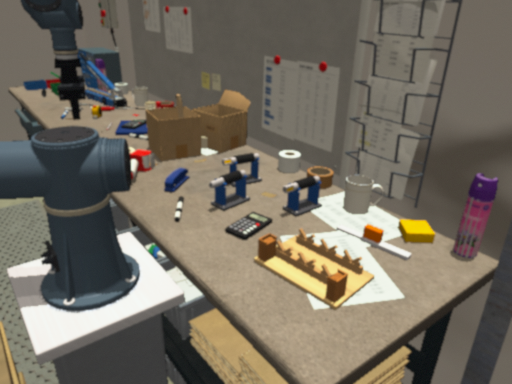

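The top view shows rollers on stands at about (167,148), (206,190) and (262,135). The cradle is at (350,205), with its posts toward the robot at (318,228) and (393,215). The bar is at (347,131), the calculator at (264,207), the marker at (195,248) and the stapler at (134,220). I'll get rough positions from these before looking closer with the wrist camera.

```bash
cat > h.py <<'E'
import numpy as np, cv2
from rig import *
def rays(c,uv,fish):
    uv=np.asarray(uv,float); x=(uv[...,0]-c['cx'])/c['fx']; y=(uv[...,1]-c['cy'])/c['fy']
    if fish:
        t=np.hypot(x,y); k=np.tan(t)/np.maximum(t,1e-9); x,y=x*k,y*k
    return np.stack([x,y,np.ones_like(x)],-1)
def cloud(c,d,fish):          # world point per pixel
    v,u=np.mgrid[:384,:512]; P=rays(c,np.stack([u,v],-1),fish)*d[...,None]
    W=P@c['rotation'].T+c['xyz']; W[d<=0]=np.nan; return W
def proj(c,P,fish):
    q=(np.asarray(P)-c['xyz'])@c['rotation']; x,y=q[...,0]/q[...,2],q[...,1]/q[...,2]
    if fish:
        r=np.hypot(x,y); k=np.arctan(r)/np.maximum(r,1e-9); x,y=x*k,y*k
    return np.stack([x*c['fx']+c['cx'],y*c['fy']+c['cy']],-1)
def onplane(c,uv,z,fish):
    r=rays(c,uv,fish)@c['rotation'].T; return c['xyz']+r*((z-c['xyz'][2])/r[...,2])[...,None]
def ortho(W,img,x0,x1,y0,y1,z,c,fish,s=1000):  # rectified image on plane z: rows = -x, cols = -y
    xs=np.arange(x1,x0,-1/s); ys=np.arange(y1,y0,-1/s); X,Y=np.meshgrid(xs,ys,indexing='ij')
    uv=proj(c,np.stack([X,Y,np.full_like(X,z)],-1),fish).astype(np.float32)
    return cv2.remap(img,uv[...,0],uv[...,1],cv2.INTER_CUBIC)
def go(target,yaw=None):      # shift in tool axes and turn to reach world target
    s=read_state(); R=s['tcp_rot']; d=R.T@(np.asarray(target)-s['position'])
    print('tool shift',d.round(4),'tool x at',np.degrees(np.arctan2(R[1,0],R[0,0])).round(2),'pos',s['position'].round(4),'t',round(s['time_s'],2))
E
python3 - <<'E'
from h import *
c=calibration('top'); d=np.load('pics/top0.npy'); W=cloud(c,d,False)
for n,u,v in [('r0',167,148),('r1',206,188),('r2',262,135),('cr',350,205),('post',318,228),('post',393,215),('bar',347,130),('calc',264,207),('mark',195,248),('stap',134,220),('mug',295,88),('reel',60,245)]:
    print(n,W[v,u].round(3))
E
```

```text
r0 [0.593 0.254 0.096]
r1 [0.476 0.145 0.097]
r2 [ 0.62  -0.012  0.103]
cr [ 0.431 -0.264  0.006]
post [ 0.362 -0.159  0.068]
post [ 0.394 -0.367  0.062]
bar [ 0.646 -0.26   0.044]
calc [ 0.431 -0.013  0.009]
mark [0.316 0.189 0.015]
stap [0.398 0.357 0.048]
mug [ 0.784 -0.116  0.034]
reel [0.332 0.563 0.056]
```

send_rows --pt "0 -0.0297 -0.0242 -0.0107 0" --pt "0 -0.0297 -0.0242 -0.0107 0" --pt "0 -0.0297 -0.0242 -0.0107 0" --pt "0 -0.0297 -0.0242 -0.0107 0" --pt "0 -0.0297 -0.0242 -0.0107 0" --pt "0 -0.0297 -0.0242 -0.0107 0" --pt "0 -0.0297 -0.0242 -0.0107 0" --pt "0 -0.0297 -0.0242 -0.0107 0" --pt "0 -0.0297 -0.0242 -0.0107 0" --pt "0 -0.0297 -0.0242 -0.0107 0" --pt "0 -0.0297 -0.0242 -0.0107 0" --pt "0 -0.0297 -0.0242 -0.0107 0" --pt "0 -0.0297 -0.0242 -0.0107 0" --pt "0 -0.0297 -0.0242 -0.0107 0" --pt "0 -0.0297 -0.0242 -0.0107 0" --pt "0 0 0 0 0" --pt "0 0 0 0 0"

```text
time_s: 1.57
position: [0.5008, 0.1301, 0.3971]
tcp_rot: [[-0.962, 0.274, 0.0], [0.274, 0.962, 0.0], [-0.0, 0.0, -1.0]]
force: [0.3, 0.1, -0.4]
opening: 0.999
grasp_force: 0.0
```

Run:
```python
from h import *
import pickle
c=calibration('wrist'); p,d=capture('wrist'); go([0.5,.13,.4])
pickle.dump((c,p,d),open('pics/w1.pkl','wb'))
W=cloud(c,d,True)
cv2.imwrite('pics/w1.png',cv2.resize(p,None,fx=1.5,fy=1.5,interpolation=cv2.INTER_CUBIC))
```

```text
tool shift [-0.0008 -0.0011 -0.0034] tool x at 164.2 pos [0.4995 0.1313 0.3966] t 1.62
```

View pics/w1.png

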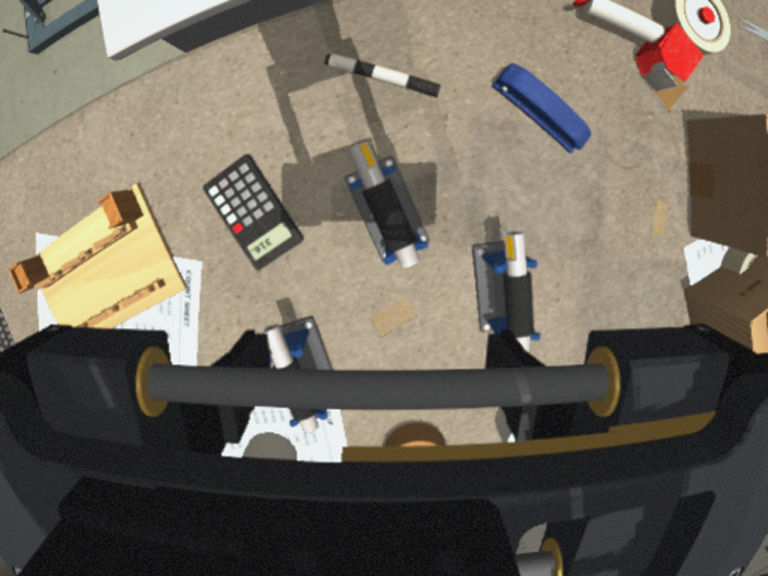

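The wrist view shows the yellow flats of r1 at (368,155) and r0 at (515,248). The gripper partly hides r2 at (300,385). I'll fit cylinders to the depth data to get the poses and flat angles.

```bash
cat >> h.py <<'E'
from scipy.optimize import least_squares
def fitroller(W,img,x,y,yaw,z):   # yaw: world heading of roller +x (toward plain end), deg
    p=W.reshape(-1,3); col=img.reshape(-1,3).astype(float)
    def loc(q,P):
        a=q[2]; D=P-[q[0],q[1],q[3]]
        s=D[:,0]*np.cos(a)+D[:,1]*np.sin(a); t=-D[:,0]*np.sin(a)+D[:,1]*np.cos(a); return s,t,D[:,2]
    q=np.array([x,y,np.radians(yaw),z])
    for k,tol in enumerate([.02,.012,.008]):
        s,t,h=loc(q,p); r=np.hypot(t,h)
        m=(abs(s)<.085)&(r<.016+tol)&(r>.004)&(h>-.006)&~((abs(abs(s)-.043)<.006)&(h<.006))
        P=p[m]; C=col[m]
        def res(q):
            s,t,h=loc(q,P); r=np.hypot(t,h); 
            R=np.interp(s,[-.081,-.080,-.0355,-.0345,.0345,.0355],[.0,.011,.011,.016,.016,.011])
            e=r-R; 
            return e
        f=least_squares(res,q,loss='soft_l1',f_scale=.0015); q=f.x
    s,t,h=loc(q,P)
    # sleeve middle along the axis from darkness
    S,T,H=loc(q,p); band=(np.hypot(T,H)<.02)&(H>.003)&(abs(S)<.1)
    g=col.mean(1); bins=np.arange(-.1,.1,.002); prof=[np.median(g[band&(abs(S-b)<.0015)]) if (band&(abs(S-b)<.0015)).any() else np.nan for b in bins]
    yel=(C[:,2]>130)&(C[:,0]<0.55*C[:,2])&(s<-.048)
    ang=np.degrees(np.arctan2(t[yel],h[yel]))
    print('xy',q[:2].round(4),'yaw',np.degrees(q[2]).round(2),'z',q[3].round(4),'n',m.sum(),'rms',np.sqrt(np.mean(res(q)**2)).round(4))
    print('  profile',' '.join(f'{b*1000:.0f}:{v:.0f}' for b,v in zip(bins,prof) if v==v))
    if yel.sum(): print('  yellow n',yel.sum(),'s',np.percentile(s[yel],[5,95]).round(3),'angle toward +y(left)',np.percentile(ang,[5,50,95]).round(0))
    return q
E
python3 - <<'E'
from h import *
import pickle
c,p,d=pickle.load(open('pics/w1.pkl','rb')); W=cloud(c,d,True)
for a,b in [((368,155),(408,258)),((515,248),(524,345)),((278,340),(310,425))]:
    A,B=[onplane(c,np.array(u)/1.5,.09,True) for u in (a,b)]
    yaw=np.degrees(np.arctan2(B[1]-A[1],B[0]-A[0])); print(A.round(3),B.round(3),np.linalg.norm(A-B).round(3))
    M=A+(B-A)*80/136
    fitroller(W,p,M[0],M[1],yaw,.085)
E
```

```text
[0.41  0.147 0.09 ] [0.524 0.158 0.09 ] 0.114
xy [0.4757 0.15  ] yaw 9.24 z 0.0852 n 1484 rms 0.001
  profile -80:118 -78:118 -76:116 -74:115 -72:116 -70:116 -68:117 -66:115 -64:116 -62:115 -60:115 -58:115 -56:115 -54:122 -52:128 -50:130 -48:132 -46:127 -44:129 -42:129 -40:130 -38:129 -36:108 -34:48 -32:37 -30:37 -28:34 -26:35 -24:35 -22:35 -20:35 -18:33 -16:35 -14:36 -12:35 -10:34 -8:34 -6:35 -4:36 -2:41 0:45 2:48 4:48 6:46 8:42 10:38 12:36 14:36 16:36 18:36 20:37 22:38 24:38 26:40 28:45 30:48 32:48 34:77 36:174 38:198 40:197 42:198 44:203 46:203 48:208 50:210 52:213 54:206 56:190
  yellow n 71 s [-0.077 -0.055] angle toward +y(left) [25. 55. 86.]
[0.544 0.272 0.09 ] [0.656 0.261 0.09 ] 0.113
xy [0.6072 0.2638] yaw -8.59 z 0.0851 n 1158 rms 0.0011
  profile -80:183 -78:183 -76:205 -74:192 -72:197 -70:191 -68:190 -66:192 -64:192 -62:207 -60:208 -58:202 -56:178 -54:212 -52:204 -50:217 -48:225 -46:222 -44:218 -42:218 -40:225 -38:222 -36:142 -34:58 -32:54 -30:55 -28:55 -26:56 -24:56 -22:53 -20:53 -18:54 -16:55 -14:55 -12:55 -10:55 -8:55 -6:54 -4:55 -2:53 0:53 2:54 4:53 6:54 8:52 10:53 12:55 14:53 16:54 18:53 20:52 22:53 24:53 26:52 28:53 30:55 32:64 34:137 36:178 38:221 40:232 42:227 44:222 46:222 48:221 50:211 52:196 54:191
  yellow n 68 s [-0.077 -0.056] angle toward +y(left) [-90. -61. -33.]
[ 0.573 -0.005  0.09 ] [ 0.687 -0.006  0.09 ] 0.114
xy [ 0.6385 -0.0096] yaw 1.17 z 0.0851 n 552 rms 0.0013
  profile -82:119 -80:166 -78:217 -76:227 -74:220 -72:221 -70:214 -68:223 -66:229 -64:227 -62:220 -60:218 -58:226 -56:221 -54:221 -52:222 -50:229 -48:226 -46:228 -44:230 -42:224 -40:229 -38:221 -36:115 -34:51 -32:44 -30:41 -28:41 -26:42 14:57 16:58 18:60 20:56 22:55 24:55 26:56 28:54 30:57 32:82 34:145 36:142 38:210 40:218 42:212 44:221 46:214 48:218 50:219 52:213 54:214 56:214
```

The fits are good, all with z = 0.085. Next I'll look at the cradle and bar.

send_rows --pt "0 -0.02 -0.0338 0.005 0" --pt "0 -0.02 -0.0338 0.005 0" --pt "0 -0.02 -0.0338 0.005 0" --pt "0 -0.02 -0.0338 0.005 0" --pt "0 -0.02 -0.0338 0.005 0" --pt "0 -0.02 -0.0338 0.005 0" --pt "0 -0.02 -0.0338 0.005 0" --pt "0 -0.02 -0.0338 0.005 0" --pt "0 -0.02 -0.0338 0.005 0" --pt "0 -0.02 -0.0338 0.005 0" --pt "0 0 0 0 -0.107" --pt "0 0 0 0 -0.107" --pt "0 0 0 0 -0.107" --pt "0 0 0 0 -0.107" --pt "0 0 0 0 0" --pt "0 0 0 0 0"

```text
time_s: 2.95
position: [0.6008, -0.2457, 0.3464]
tcp_rot: [[-0.988, -0.153, -0.001], [-0.153, 0.988, 0.001], [0.001, 0.001, -1.0]]
force: [-0.8, -0.8, -1.1]
opening: 1.0
grasp_force: 0.0
```

Run:
```python
from h import *
import pickle
c=calibration('wrist'); p,d=capture('wrist'); go([0.476,.150,.084])
pickle.dump((c,p,d),open('pics/w2.pkl','wb'))
W=cloud(c,d,True)
cv2.imwrite('pics/w2.png',cv2.resize(p,None,fx=1.5,fy=1.5,interpolation=cv2.INTER_CUBIC))
```

```text
tool shift [0.0626 0.4101 0.2631] tool x at -171.2 pos [ 0.6008 -0.246   0.3466] t 3.0
```

View pics/w2.png

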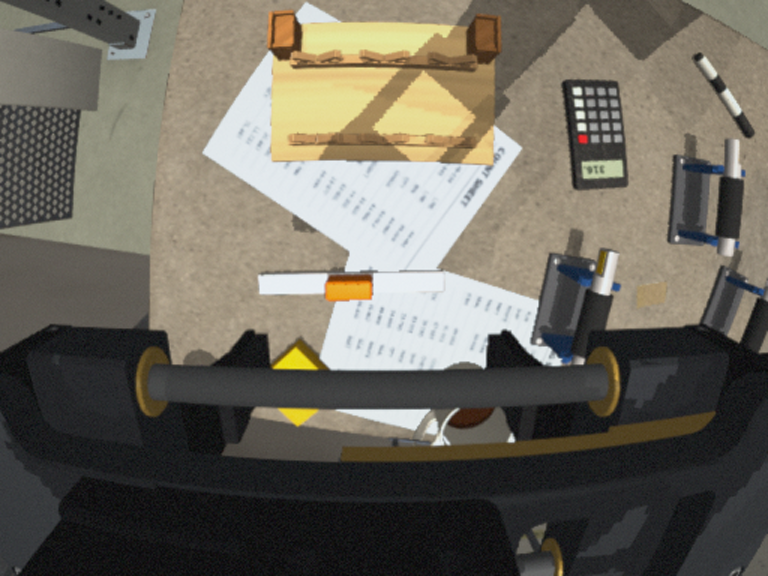

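Run:
```python
from h import *
import pickle
c,p,d=pickle.load(open('pics/w2.pkl','rb')); W=cloud(c,d,True)
P=W.reshape(-1,3); P=P[np.isfinite(P).all(1)]
o=np.array([.445,-.253]); a=np.radians(8.8)
def loc(P,o,a):
    D=P[:,:2]-o; return D[:,0]*np.cos(a)+D[:,1]*np.sin(a), -D[:,0]*np.sin(a)+D[:,1]*np.cos(a)
s,t=loc(P,o,a); z=P[:,2]
m=(abs(s)<.13)&(abs(t)<.15)
print('z hist',np.histogram(z[m],np.arange(-.01,.09,.005)))
print('base pts'); b=m&(z>.005)&(z<.02); print(np.percentile(z[b],[5,50,95]).round(4))
# base outline
pts=np.stack([s[b],t[b]],1).astype(np.float32)*1000; print(cv2.minAreaRect(pts))
h=m&(z>.055); 
for sg in (1,-1):
    k=h&(t*sg>0.05); print('post',np.percentile(s[k],[3,50,97]).round(4),np.percentile(t[k],[3,50,97]).round(4),np.percentile(z[k],[5,50,95]).round(4))
for sg in (-1,1):
    k=m&(abs(s-sg*.043)<.02)&(z>.025)&(z<.05)&(abs(t)<.1); print('plate',np.percentile(s[k],[5,50,95]).round(4))
    for i in range(-90,91,6):
        j=k&(abs(t-i/1000)<.003)
        if j.sum(): print(i,z[j].max().round(3),end=' ')
    print()
# bar
from itertools import product
k=(z>.006)&(abs(P[:,0]-.646)<.08)&(abs(P[:,1]+.26)<.14)&(z<.06)
B=P[k]; print('bar',k.sum(),cv2.minAreaRect((B[:,:2]*1000).astype(np.float32)))
g=B[B[:,2]>.04]; print('grip',g.mean(0),cv2.minAreaRect((g[:,:2]*1000).astype(np.float32)),np.percentile(g[:,2],[5,50,95]))
lo=B[B[:,2]<.02]; print('bar flat',lo.mean(0),np.percentile(lo[:,2],[5,50,95]),cv2.minAreaRect((lo[:,:2]*1000).astype(np.float32)))
fitroller(W,p,.6385,-.0096,1.2,.085)
```

```text
z hist (array([    0,   778, 10644,    67, 10535,   236,   140,   159,   674,
         227,   301,   291,   407,   252,   561,   264,    63,     0,
           0]), array([-0.01 , -0.005,  0.   ,  0.005,  0.01 ,  0.015,  0.02 ,  0.025,
        0.03 ,  0.035,  0.04 ,  0.045,  0.05 ,  0.055,  0.06 ,  0.065,
        0.07 ,  0.075,  0.08 ,  0.085]))
base pts
[0.0113 0.0129 0.0145]
((15.74261474609375, -5.41033935546875), (217.30789184570312, 290.2331848144531), 1.1363869905471802)
post [-0.0744  0.1187  0.1289] [0.0503 0.056  0.1003] [0.0624 0.4271 0.446 ]
post [-0.0575  0.1236  0.1298] [-0.1038 -0.0718 -0.0516] [0.4062 0.4267 0.4487]
plate [-0.0508 -0.0375 -0.0344]
-90 0.05 -84 0.048 -78 0.043 -72 0.045 -66 0.05 -60 0.05 -54 0.05 -48 0.034 -42 0.035 -36 0.036 -30 0.047 -24 0.05 -18 0.05 -12 0.043 -6 0.043 0 0.049 6 0.05 12 0.049 18 0.035 24 0.035 30 0.035 36 0.042 42 0.05 48 0.049 54 0.045 60 0.041 66 0.048 72 0.05 78 0.049 84 0.05 90 0.048 
plate [0.0418 0.0478 0.0511]
-90 0.05 -84 0.045 -78 0.042 -72 0.046 -66 0.049 -60 0.041 -54 0.039 -48 0.035 -42 0.034 -36 0.035 -30 0.048 -24 0.05 -
[... 533 characters left out ...]
01376014] ((641.9349365234375, -267.88922119140625), (47.83012390136719, 211.81484985351562), 7.6171088218688965)
xy [ 0.6382 -0.0092] yaw 0.1 z 0.0854 n 1043 rms 0.0011
  profile -82:87 -80:133 -78:201 -76:212 -74:208 -72:204 -70:213 -68:207 -66:212 -64:201 -62:201 -60:202 -58:205 -56:202 -54:204 -52:211 -50:212 -48:208 -46:198 -44:204 -42:211 -40:208 -38:211 -36:135 -34:51 -32:48 -30:47 -28:49 -26:50 -24:50 -22:50 -20:49 -18:48 -16:49 -14:48 -12:49 -10:46 -8:49 -6:49 -4:49 -2:48 0:47 2:41 4:38 6:40 8:38 10:41 12:40 14:41 16:37 18:40 20:40 22:39 24:41 26:40 28:40 30:40 32:46 34:70 36:133 38:160 40:169 42:164 44:149 46:120
  yellow n 6 s [-0.075 -0.059] angle toward +y(left) [-60. -56. -54.]
```

Run:
```python
from h import *
import pickle
c,p,d=pickle.load(open('pics/w2.pkl','rb')); W=cloud(c,d,True)
P=W.reshape(-1,3); P=P[np.isfinite(P).all(1)]
a=np.radians(8.8); o=np.array([.445,-.253])+.009*np.array([np.sin(a),-np.cos(a)])
def loc(P,q):
    D=P[:,:2]-q[:2]; a=q[2]; return D[:,0]*np.cos(a)+D[:,1]*np.sin(a), -D[:,0]*np.sin(a)+D[:,1]*np.cos(a)
q=np.array([*o,a])
s,t=loc(P,q); z=P[:,2]
K=P[(abs(s)<.06)&(abs(t)<.1)&(z>.02)&(z<.055)]
B=P[(abs(s)<.11)&(abs(t)<.145)&(z>.0095)&(z<.016)]
def res(q):
    s,t=loc(K,q); z=K[:,2]
    tt=(t+.034)%.068-.034
    e1=np.maximum(abs(abs(s)-.043)-.004,0)
    e2=np.maximum(z-(.0364+abs(tt)),0)
    e3=np.maximum(abs(tt)-.0215,0)
    return np.r_[e1,e2,e3]
f=least_squares(res,q,loss='soft_l1',f_scale=.001); q=f.x
print('slot1',q[:2].round(4),'yaw',np.degrees(q[2]).round(2),len(K),np.sqrt(np.mean(res(q)**2)))
s,t=loc(B,q); print('base s',np.percentile(s,[.2,1,99,99.8]).round(4),'t',np.percentile(t,[.2,1,99,99.8]).round(4))
for e in (-.07,.07):  # base edge per side
    k=abs(t-e)<.01; print(s[k].min().round(4),s[k].max().round(4))
s,t=loc(P,q); z=P[:,2]
for sg in (1,-1):
    k=(abs(s+.068)<.03)&(abs(t-sg*.099)<.025)&(z>.058)&(z<.08); print('post',np.percentile(s[k],[2,50,98]).round(4),np.percentile(t[k],[2,50,98]).round(4),np.percentile(z[k],[5,50,95]).round(4))
ca,sa=np.cos(q[2]),np.sin(q[2])
for n,ds,dt in [('slot0?-',0,-.068),('slot1',0,0),('slot2?+',0,.068),('seat',-.068,0)]: print(n,(q[0]+ds*ca-dt*sa).round(4),(q[1]+ds*sa+dt*ca).round(4))
go([.4757,.1500,.085])
```

```text
slot1 [ 0.4497 -0.2616] yaw 8.02 1991 0.0024891917887091847
base s [-0.0927 -0.0911  0.0632  0.0645] t [-0.1213 -0.1189  0.1191  0.1212]
-0.0931 0.0632
-0.0932 0.0637
post [-0.0874 -0.0684 -0.0483] [0.089  0.1012 0.1132] [0.0601 0.0631 0.0703]
post [-0.0878 -0.0685 -0.0484] [-0.1131 -0.1008 -0.0888] [0.0606 0.0632 0.0701]
slot0?- 0.4592 -0.329
slot1 0.4497 -0.2616
slot2?+ 0.4403 -0.1943
seat 0.3824 -0.2711
tool shift [0.0629 0.4102 0.2621] tool x at -171.2 pos [ 0.6008 -0.246   0.3466] t 3.0
```

send_rows --pt "0 0.0057 0.0373 0.0133 0" --pt "0 0.0057 0.0373 0.0133 0" --pt "0 0.0057 0.0373 0.0133 0" --pt "0 0.0057 0.0373 0.0133 0" --pt "0 0.0057 0.0373 0.0133 0" --pt "0 0.0057 0.0373 0.0133 0" --pt "0 0.0057 0.0373 0.0133 0" --pt "0 0.0057 0.0373 0.0133 0" --pt "0 0.0057 0.0373 0.0133 0" --pt "0 0.0057 0.0373 0.0133 0" --pt "0 0.0057 0.0373 0.0133 0" --pt "0 0 0 0 0" --pt "0 0 0 0.0298 0" --pt "0 0 0 0.0298 0" --pt "0 0 0 0.0298 0" --pt "0 0 0 0.0298 0" --pt "0 0 0 0 0" --pt "0 0 0 0 0"

```text
time_s: 4.5
position: [0.4749, 0.1481, 0.0807]
tcp_rot: [[-0.988, -0.153, -0.004], [-0.153, 0.988, -0.0], [0.004, 0.0, -1.0]]
force: [0.1, 0.2, -0.2]
opening: 1.005
grasp_force: 0.0
```

```bash
python3 -c "
from h import *
go([.4757,.15,.081])"
```

```text
tool shift [-0.0011  0.0018 -0.0003] tool x at -171.21 pos [0.4749 0.1481 0.0807] t 4.5
```

send_rows --pt "0 -0.001 0.0018 0 0" --pt "255 0 0 0 0" --pt "255 0 0 0 0" --pt "255 0 0 0 0" --pt "255 0 0 0 0" --pt "255 0 0 0 0" --pt "255 0 0 0 0" --pt "255 0 0 0 0" --pt "255 0 0 0 0" --pt "255 0 0 -0.02 0" --pt "255 0 0 -0.03 0" --pt "255 0 0 -0.03 0" --pt "255 0 0 0 0"

```text
time_s: 5.58
position: [0.4799, 0.1504, 0.166]
tcp_rot: [[-0.988, -0.154, 0.01], [-0.154, 0.988, 0.001], [-0.01, -0.001, -1.0]]
force: [1.0, 0.1, 0.2]
opening: 0.173
grasp_force: 0.0
```

```bash
cat >> h.py <<'E'
SL={0:(.4592,-.329),1:(.4497,-.2616),2:(.4403,-.1943)}   # 0 = -y side
SEAT=(.3824,-.2711); CY=8.0
E
python3 -c "
from h import *
for z in (.16,.048): go([*SL[0],z])"
```

```text
tool shift [ 0.0943 -0.4705  0.0054] tool x at -171.15 pos [0.4799 0.1504 0.166 ] t 5.58
tool shift [ 0.0953 -0.4704  0.1174] tool x at -171.15 pos [0.4799 0.1504 0.166 ] t 5.58
```

The fingers were too slow and I lifted too soon. I'll check the roller.

Run:
```python
from h import *
p,d=capture('top'); cv2.imwrite('pics/t1.png',cv2.resize(p[100:270,90:310],None,fx=3,fy=3,interpolation=cv2.INTER_CUBIC))
s=read_state(); print(s['opening'],s['grasp_force'])
```

```text
0.12769911966310774 0.0
```

View pics/t1.png

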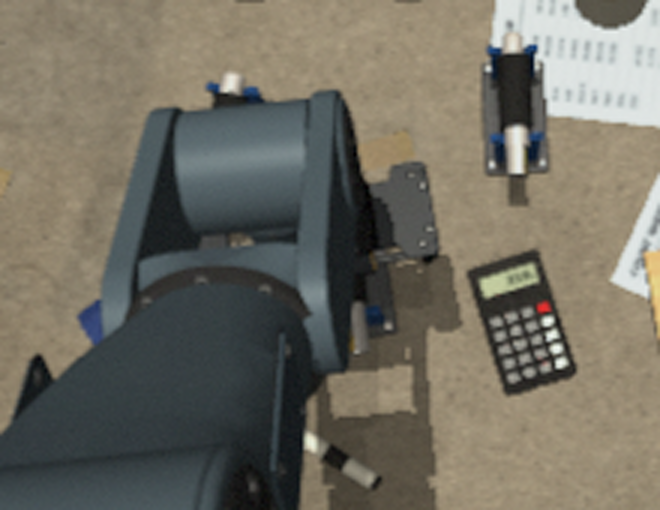

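The arm hides most of the roller, but its drive end still sits on the stand at (358,325). I'll back off and refit it.

send_rows --pt "0 -0.03 0 -0.025 0" --pt "0 -0.03 0 -0.025 0" --pt "0 -0.03 0 -0.025 0" --pt "0 -0.03 0 0 0" --pt "0 0 0 0 0" --pt "0 0 0 0 0"

```text
time_s: 6.13
position: [0.5955, 0.1683, 0.2349]
tcp_rot: [[-0.988, -0.153, -0.002], [-0.153, 0.988, -0.0], [0.002, 0.0, -1.0]]
force: [0.2, -0.8, -0.2]
opening: 0.497
grasp_force: 0.0
```

Run:
```python
from h import *
c=calibration('wrist'); p,d=capture('wrist'); W=cloud(c,d,True); cv2.imwrite('pics/w3.png',p)
q=fitroller(W,p,.4757,.15,9.2,.085); go([*q[:2],.081])
```

```text
xy [0.476  0.1498] yaw 8.72 z 0.0854 n 3277 rms 0.0008
  profile -72:94 -70:110 -68:114 -66:116 -64:116 -62:116 -60:114 -58:113 -56:115 -54:117 -52:131 -50:132 -48:131 -46:131 -44:128 -42:124 -40:120 -38:119 -36:102 -34:52 -32:47 -30:47 -28:47 -26:48 -24:48 -22:47 -20:47 -18:47 -16:48 -14:47 -12:48 -10:47 -8:47 -6:48 -4:48 -2:47 0:47 2:47 4:47 6:47 8:48 10:48 12:47 14:47 16:47 18:47 20:46 22:47 24:46 26:46 28:47 30:47 32:47 34:52 36:107 38:118 40:115 42:115 44:116 46:116 48:117 50:117 52:118 54:111 56:104
  yellow n 110 s [-0.071 -0.055] angle toward +y(left) [20. 53. 80.]
tool shift [ 0.1184 -0.0003  0.154 ] tool x at -171.17 pos [0.5937 0.1683 0.2344] t 6.18
```

View pics/w3.png

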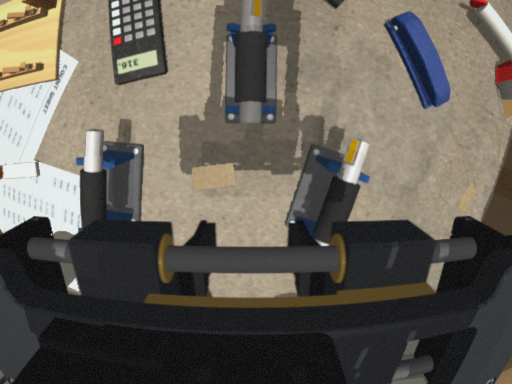

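It hasn't moved. I'll regrasp with the jaws part-closed and wait longer before lifting.

send_rows --pt "90 0.0296 0 0.012 0" --pt "90 0.0296 0 0.012 0" --pt "90 0.0296 0 0.012 0" --pt "90 0.0296 0 0.012 0" --pt "90 0 0 0.026 0" --pt "90 0 0 0.026 0" --pt "90 0 0 0.026 0" --pt "90 0 0 0.028 0" --pt "255 0 0 0 0" --pt "255 0 0 0 0" --pt "255 0 0 0 0" --pt "255 0 0 0 0" --pt "255 0 0 0 0" --pt "255 0 0 0 0" --pt "255 0 0 0 0" --pt "255 0 0 0 0" --pt "255 0 0 0 0" --pt "255 0 0 0 0"

```text
time_s: 7.68
position: [0.4791, 0.1494, 0.0841]
tcp_rot: [[-0.988, -0.154, 0.003], [-0.154, 0.988, -0.001], [-0.002, -0.002, -1.0]]
force: [-0.9, -5.4, 3.7]
opening: 0.356
grasp_force: 30.0
```

send_rows --pt "255 0 0 0 0" --pt "255 0 0 -0.02 0" --pt "255 0 0 -0.03 0" --pt "255 0 0 -0.03 0" --pt "255 0 0 0 0"

```text
time_s: 8.1
position: [0.4816, 0.1509, 0.168]
tcp_rot: [[-0.988, -0.154, 0.012], [-0.154, 0.988, 0.001], [-0.012, -0.001, -1.0]]
force: [2.7, 0.6, -1.7]
opening: 0.359
grasp_force: 30.0
```

```bash
python3 -c "
from h import *
for z in (.13,.048): go([*SL[0],z])"
```

```text
tool shift [ 0.0964 -0.4707  0.0371] tool x at -171.15 pos [0.4816 0.1509 0.168 ] t 8.1
tool shift [ 0.0974 -0.4707  0.1191] tool x at -171.15 pos [0.4816 0.1509 0.168 ] t 8.1
```

send_rows --pt "255 0.0072 -0.0362 0.002 0" --pt "255 0.0072 -0.0362 0.002 0" --pt "255 0.0072 -0.0362 0.002 0" --pt "255 0.0072 -0.0362 0.002 0" --pt "255 0.0072 -0.0362 0.002 0" --pt "255 0.0072 -0.0362 0.002 0" --pt "255 0.0072 -0.0362 0.002 0" --pt "255 0.0072 -0.0362 0.002 0" --pt "255 0.0072 -0.0362 0.002 0" --pt "255 0.0072 -0.0362 0.002 0" --pt "255 0.0072 -0.0362 0.002 0" --pt "255 0.0072 -0.0362 0.002 0" --pt "255 0.0072 -0.0362 0.002 0.015" --pt "255 0 0 0 0" --pt "255 0 0 0 0" --pt "255 0 0 0 0"

```text
time_s: 9.43
position: [0.4571, -0.3282, 0.1359]
tcp_rot: [[-0.99, -0.138, -0.001], [-0.138, 0.99, 0.002], [0.001, 0.002, -1.0]]
force: [-1.3, 0.2, -3.3]
opening: 0.36
grasp_force: 30.0
```

```bash
python3 -c "
from h import *
print(read_state()['opening'],read_state()['grasp_force'])
go([.4622,-.329,.051])"
```

```text
0.36046855838500963 29.974944591522217
tool shift [-0.005  -0.0017  0.0849] tool x at -172.08 pos [ 0.4571 -0.3282  0.1359] t 9.43
```

Run:
```python
from h import *
c=calibration('wrist'); p,d=capture('wrist'); W=cloud(c,d,True); cv2.imwrite('pics/w4.png',p)
s=read_state()['position']
q=fitroller(W,p,s[0],s[1],8,s[2]+.001)
```

```text
xy [ 0.4545 -0.3275] yaw 8.53 z 0.137 n 9559 rms 0.0014
  profile -80:144 -78:131 -76:128 -74:127 -72:128 -70:127 -68:125 -66:127 -64:127 -62:126 -60:128 -58:126 -56:118 -54:117 -52:121 -50:129 -48:128 -46:128 -44:128 -42:128 -40:128 -38:128 -36:80 -34:34 -32:34 -30:35 -28:35 -26:35 -24:35 -22:35 -20:35 -18:35 -16:35 -14:35 -12:34 -10:34 -8:33 -6:33 -4:29 -2:29 6:50 8:39 10:36 12:35 14:34 16:34 18:34 20:34 22:34 24:35 26:39 28:53 30:108 32:161
  yellow n 688 s [-0.076 -0.055] angle toward +y(left) [22. 49. 80.]
```

View pics/w4.png

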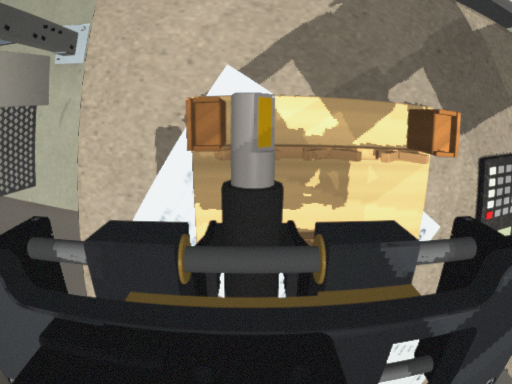

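send_rows --pt "255 -0.0044 -0.0021 0.005 0" --pt "255 0 0 0.025 0" --pt "255 0 0 0.025 0" --pt "255 0 0 0.02 0" --pt "255 0 0 0.008 0" --pt "255 0 0 0.002 0" --pt "255 0 0 0 0" --pt "255 0 0 0 0"

```text
time_s: 10.15
position: [0.4632, -0.3299, 0.0518]
tcp_rot: [[-0.99, -0.14, 0.0], [-0.14, 0.99, -0.0], [-0.0, -0.0, -1.0]]
force: [0.4, -0.2, -3.0]
opening: 0.357
grasp_force: 30.0
```

send_rows --pt "255 0 0 0.001 0" --pt "90 0 0 0 0" --pt "90 0 0 0 0" --pt "90 0 0 0 0" --pt "90 0 0 0 0" --pt "90 0 0 0 0" --pt "90 0 0 -0.025 0" --pt "255 0 0 -0.025 0" --pt "255 0 0 -0.01 0" --pt "255 0 0 0 0" --pt "255 0 0 0 0" --pt "255 0 0 0 0" --pt "255 0 0 0 0" --pt "255 0 0 0 0" --pt "255 0 0 0 0" --pt "255 0 0 0 0" --pt "255 0 0 0 0"

```text
time_s: 11.57
position: [0.4625, -0.3305, 0.1102]
tcp_rot: [[-0.99, -0.139, -0.0], [-0.139, 0.99, 0.0], [0.0, 0.001, -1.0]]
force: [-0.6, 0.1, -0.5]
opening: 0.027
grasp_force: 0.0
```

```bash
cat > look.py <<'E'
from h import *
import sys
def look(x,y,yaw,z):
    c=calibration('wrist'); p,d=capture('wrist'); W=cloud(c,d,True); cv2.imwrite('pics/look.png',p)
    np.save('pics/look.npy',d)
    return fitroller(W,p,x,y,yaw,z)
E
python3 - <<'E'
from look import *
q=look(*SL[0],8,.052); s=read_state(); print(s['opening'],s['force']); go([*SL[0],.082])
E
```

```text
xy [ 0.4245 -0.3413] yaw 29.6 z 0.0529 n 6424 rms 0.0046
  profile -62:90 -60:132 -58:102 -56:88 -54:90 -52:91 -50:92 -48:92 -46:93 -44:96 -42:97 -40:98 -38:98 -36:96 -34:95 -32:92 -30:91 -28:96 -26:103 -24:107 -22:114 -20:121 -18:119 -16:121 -14:117 -12:114 -10:115 -8:122 -6:125 -4:124 -2:124 0:120 2:115 4:67 6:35 8:33 10:33 12:33 14:32 16:33 18:33 20:33 22:33 24:33 26:33 28:32 30:33 32:33 34:33 36:33 38:34 40:33 42:33 44:33 46:35 48:33 50:31 52:36
  yellow n 321 s [-0.059 -0.048] angle toward +y(left) [-54. -28.  11.]
0.01724644136844894 [ 0.62351507  0.06708211 -0.74174559]
tool shift [0.0031 0.002  0.0283] tool x at -172.03 pos [ 0.4626 -0.3305  0.1103] t 11.62
```

```bash
python3 - <<'E'
import re
t=open('h.py').read()
t=t.replace("def fitroller(W,img,x,y,yaw,z):","def fitroller(W,img,x,y,yaw,z,tols=(.02,.012,.008),prior=0,pr=True):")
t=t.replace("enumerate([.02,.012,.008])","enumerate(tols)")
t=t.replace("            e=r-R; \n            return e","            e=r-R\n            return np.r_[e,prior*(q-q0)*[1,1,.1,1]]")
t=t.replace("    q=np.array([x,y,np.radians(yaw),z])","    q=np.array([x,y,np.radians(yaw),z]); q0=q.copy()")
t=t.replace("    print('  profile'","    if pr: print('  profile'")
open('h.py','w').write(t)
E
cat >> look.py <<'E'
def relook(x,y,yaw,z):
    c=calibration('wrist'); p=cv2.imread('pics/look.png'); W=cloud(c,np.load('pics/look.npy'),True)
    return fitroller(W,p,x,y,yaw,z,(.008,.006),30)
E
python3 - <<'E'
from look import *
relook(*SL[0],8,.052)
E
```

```text
xy [ 0.4604 -0.3288] yaw 9.65 z 0.0522 n 4796 rms 0.0026
  profile -88:55 -86:56 -84:59 -82:57 -80:124 -78:123 -76:121 -74:119 -72:119 -70:120 -68:121 -66:121 -64:121 -62:121 -60:118 -58:117 -56:112 -54:112 -52:117 -50:121 -48:121 -46:120 -44:121 -42:121 -40:122 -38:122 -36:98 -34:34 -32:33 -30:33 -28:33 -26:33 -24:33 -22:33 -20:32 -18:32 -16:33 -14:33 -12:33 -10:33 -8:33 -6:33 -4:33 -2:32 0:33 2:33 4:33 6:32 8:32 10:34 12:32 14:34 16:32 18:33 20:36 44:177 46:222 48:222 50:227 52:227 54:225 56:219
  yellow n 336 s [-0.077 -0.055] angle toward +y(left) [25. 49. 77.]
```

View pics/look.png

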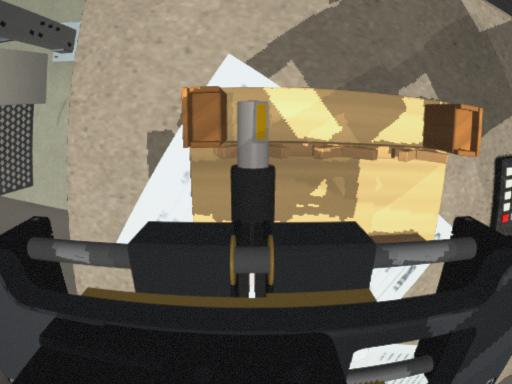

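send_rows --pt "255 0.003 0.009 0 0" --pt "255 0 0 0.018 0" --pt "255 0 0 0.009 0" --pt "255 0 0 0.002 0" --pt "255 0 0 0 0" --pt "255 0 0 0 0"

```text
time_s: 12.12
position: [0.4576, -0.3209, 0.0819]
tcp_rot: [[-0.99, -0.139, -0.002], [-0.139, 0.99, 0.002], [0.001, 0.002, -1.0]]
force: [-0.8, 1.3, 5.2]
opening: 0.004
grasp_force: 2.7
```

send_rows --pt "255 0 -0.003 0.0004 0" --pt "255 0 -0.003 0 0" --pt "255 0 -0.003 0 0" --pt "255 0 -0.003 0 0" --pt "255 0 -0.002 0 0" --pt "255 0 0 0 0"

```text
time_s: 12.62
position: [0.4593, -0.3323, 0.0851]
tcp_rot: [[-0.99, -0.138, -0.002], [-0.138, 0.99, 0.006], [0.002, 0.006, -1.0]]
force: [-4.3, 11.7, 32.3]
opening: 0.009
grasp_force: 15.9
```

Run:
```python
from look import *
q=look(*SL[0],8,.052);relook(*SL[0],8,.052)
```

```text
xy [ 0.4212 -0.3443] yaw 31.25 z 0.0544 n 7533 rms 0.0043
  profile -58:149 -56:121 -54:92 -52:89 -50:90 -48:92 -46:93 -44:93 -42:93 -40:96 -38:98 -36:99 -34:99 -32:98 -30:95 -28:94 -26:92 -24:98 -22:105 -20:108 -18:112 -16:104 -14:102 -12:102 -10:107 -8:120 -6:124 -4:125 -2:124 0:125 2:122 4:117 6:105 8:36 10:34 12:34 14:33 16:34 18:34 20:33 22:34 24:34 26:34 28:34 30:33 32:31 34:33 36:33 38:54
  yellow n 276 s [-0.056 -0.048] angle toward +y(left) [-49. -32.  15.]
xy [ 0.4593 -0.3303] yaw 14.03 z 0.0552 n 5643 rms 0.0054
  profile -90:117 -88:92 -86:81 -84:93 -82:94 -80:98 -78:118 -76:126 -74:114 -72:115 -70:115 -68:115 -66:115 -64:115 -62:115 -60:112 -58:107 -56:107 -54:107 -52:121 -50:122 -48:123 -46:125 -44:125 -42:124 -40:124 -38:125 -36:120 -34:45 -32:33 -30:34 -28:34 -26:34 -24:34 -22:34 -20:34 -18:33 -16:33 -14:34 -12:32 -10:31 -8:32 -6:54 42:131 44:123 46:120
  yellow n 1044 s [-0.081 -0.054] angle toward +y(left) [-69.  28.  62.]
```

It pressed with 32 N and the TCP rose, so the roller climbed the V instead of slipping. I'll lift off and measure the net turn.

send_rows --pt "255 0 0.002 -0.004 0" --pt "255 0 0 -0.025 0" --pt "255 0 0 0 0" --pt "255 0 0 0 0"

```text
time_s: 13.0
position: [0.4607, -0.3344, 0.1112]
tcp_rot: [[-0.99, -0.139, 0.002], [-0.139, 0.99, -0.002], [-0.002, -0.002, -1.0]]
force: [-0.2, 0.4, 0.6]
opening: 0.003
grasp_force: 0.0
```

Run:
```python
from look import *
q=look(*SL[0],8,.052);relook(*SL[0],8,.052); go([*SL[0],.082]); print(read_state()['opening'])
```

```text
xy [ 0.4238 -0.3413] yaw 33.86 z 0.0526 n 6276 rms 0.0045
  profile -64:143 -62:128 -60:93 -58:89 -56:88 -54:89 -52:91 -50:92 -48:92 -46:93 -44:95 -42:97 -40:98 -38:98 -36:96 -34:94 -32:92 -30:91 -28:97 -26:102 -24:106 -22:108 -20:110 -18:122 -16:120 -14:114 -12:112 -10:111 -8:117 -6:123 -4:125 -2:125 0:121 2:116 4:84 6:37 8:35 10:34 12:34 14:33 16:33 18:34 20:34 22:33 24:33 26:34 28:33 30:33 32:33 34:33 36:33 38:33 40:33 42:32 44:34 46:60 48:114
  yellow n 343 s [-0.06  -0.048] angle toward +y(left) [-44. -21.  24.]
xy [ 0.4596 -0.3281] yaw 9.67 z 0.0512 n 4427 rms 0.0028
  profile -88:53 -86:53 -84:56 -82:55 -80:123 -78:122 -76:121 -74:121 -72:122 -70:121 -68:120 -66:120 -64:120 -62:117 -60:115 -58:113 -56:113 -54:111 -52:115 -50:122 -48:122 -46:120 -44:120 -42:122 -40:122 -38:123 -36:92 -34:34 -32:34 -30:34 -28:34 -26:34 -24:33 -22:34 -20:33 -18:33 -16:33 -14:34 -12:33 -10:33 -8:33 -6:33 -4:33 -2:33 0:32 2:33 4:76
  yellow n 312 s [-0.076 -0.055] angle toward +y(left) [27. 53. 82.]
tool shift [0.0002 0.005  0.0283] tool x at -172.03 pos [ 0.46   -0.3339  0.1103] t 13.05
0.0047540209043780216
```

There was no net turn. Pressing on the side while moving down should hold the roller in the V and make it slip round, so I'll try that with the -y finger's pad.

send_rows --pt "110 0 0.005 0 0" --pt "110 0 0 0 0" --pt "110 0 0 0 0" --pt "110 0 0 0 0" --pt "110 0 0 0 0" --pt "110 0 0 0 0" --pt "110 0 0 0 0" --pt "110 0 0 0 0" --pt "110 0 0 0.025 0" --pt "110 0 0 0.023 0" --pt "110 0 0 0 0" --pt "110 0 0.006 0 0" --pt "110 0 0.002 0 0" --pt "110 0 0.001 0 0" --pt "110 0 0 0 0" --pt "110 0 0 0 0"

```text
time_s: 14.38
position: [0.4587, -0.3208, 0.0633]
tcp_rot: [[-0.99, -0.139, 0.002], [-0.139, 0.99, -0.002], [-0.001, -0.002, -1.0]]
force: [-1.0, -1.6, 0.4]
opening: 0.566
grasp_force: 0.8
```

send_rows --pt "110 0 0.001 0 0" --pt "110 0 0 0.003 0" --pt "110 0 0 0.003 0" --pt "110 0 0 0.003 0" --pt "110 0 0 0.003 0" --pt "110 0 0 0.002 0" --pt "110 0 0 0 0"

```text
time_s: 14.97
position: [0.4595, -0.321, 0.0484]
tcp_rot: [[-0.99, -0.139, 0.003], [-0.139, 0.99, -0.004], [-0.003, -0.004, -1.0]]
force: [0.8, -5.3, 2.3]
opening: 0.573
grasp_force: 3.0
```

Run:
```python
from look import *
q=look(*SL[0],8,.052);relook(*SL[0],8,.052); go([*SL[0],.082]); print(read_state()['opening'])
```

```text
xy [ 0.443  -0.3325] yaw 25.91 z 0.0535 n 12614 rms 0.0052
  profile -80:135 -78:145 -76:147 -74:148 -72:152 -70:152 -68:104 -66:101 -64:102 -62:103 -60:104 -58:104 -56:102 -54:101 -52:98 -50:97 -48:105 -46:111 -44:114 -42:118 -40:121 -38:122 -36:125 -34:124 -32:126 -30:131 -28:133 -26:133 -24:132 -22:132 -20:130 -18:123 -16:40 -14:37 -12:36 -10:36 -8:36 -6:36 -4:36 -2:35 0:35 2:35 4:35 6:35 8:36 10:36 12:36 14:38 16:45 18:68 20:38 22:37 24:36 26:36 28:36 30:36 32:36 34:36 36:35 38:35 40:34 42:34 44:37 46:50
  yellow n 2493 s [-0.076 -0.049] angle toward +y(left) [-66. -46.  74.]
xy [ 0.4606 -0.3289] yaw 10.26 z 0.0522 n 9729 rms 0.0033
  profile -90:78 -88:60 -86:56 -84:57 -82:59 -80:130 -78:130 -76:128 -74:128 -72:128 -70:129 -68:130 -66:130 -64:130 -62:130 -60:129 -58:126 -56:125 -54:122 -52:126 -50:132 -48:131 -46:130 -44:130 -42:131 -40:132 -38:131 -36:109 -34:35 -32:36 -30:36 -28:36 -26:36 -24:36 -22:36 -20:35 -18:35 -16:35 -14:35 -12:35 -10:34 -8:33 -6:40 -4:58 4:40 6:37 8:36 10:35 12:35 14:35 16:36 18:37 20:36 22:35 24:42 26:51
  yellow n 837 s [-0.077 -0.054] angle toward +y(left) [-64.  52.  81.]
tool shift [ 0.0013 -0.008  -0.0336] tool x at -172.02 pos [ 0.4595 -0.3211  0.0484] t 15.02
0.5698184416609963
```

It slipped at about 5 N because the roller's weight still counts for too much. I'll try once more with a firmer push.

send_rows --pt "110 0 -0.004 0 0" --pt "110 0 0 -0.015 0" --pt "110 0 0 0 0" --pt "110 0 0.004 0 0" --pt "110 0 0.0015 0 0" --pt "110 0 0.0015 0 0" --pt "110 0 0 0.003 0" --pt "110 0 0 0.003 0" --pt "110 0 0 0.003 0" --pt "110 0 0 0.003 0" --pt "110 0 0 0.003 0" --pt "110 0 0 0 0"

```text
time_s: 16.02
position: [0.4606, -0.3208, 0.049]
tcp_rot: [[-0.99, -0.139, 0.007], [-0.139, 0.99, -0.01], [-0.006, -0.01, -1.0]]
force: [1.3, -8.5, 3.6]
opening: 0.566
grasp_force: 4.5
```

```bash
sed -i "s/q=look/q=look/; s/(.008,.006),30)/(.008,.006),30,False)/; s/return fitroller(W,p,x,y,yaw,z)$/return fitroller(W,p,x,y,yaw,z,(.008,.006),30,False)/" look.py
python3 - <<'E'
from look import *
q=look(*SL[0],8,.052)
E
```

```text
xy [ 0.4593 -0.329 ] yaw 10.76 z 0.0518 n 9756 rms 0.0035
  yellow n 1069 s [-0.075 -0.052] angle toward +y(left) [-62.  42.  67.]
```

View pics/look.png

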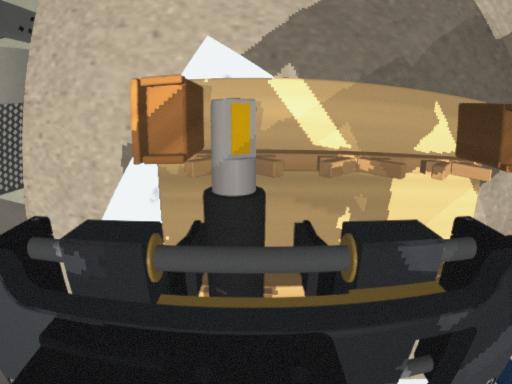

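It turned by about 10–15°, so firmer works. I'll sharpen the yellow filter and repeat with more push.

Run:
```python
t=open('h.py').read()
t=t.replace("&(s<-.048)","&(s<-.056)&(s>-.076)&(C[:,1]>.62*C[:,2])&(np.hypot(t,h)<.0125)")
open('h.py','w').write(t)
from look import *
relook(*SL[0],8,.052)
```

```text
xy [ 0.4593 -0.329 ] yaw 10.76 z 0.0519 n 9753 rms 0.0035
  yellow n 762 s [-0.074 -0.057] angle toward +y(left) [18. 44. 67.]
```

send_rows --pt "110 0 -0.007 0 0" --pt "110 0 0 -0.015 0" --pt "110 0 0 0 0" --pt "110 0 0.006 0 0" --pt "110 0 0.003 0 0" --pt "110 0 0.003 0 0" --pt "110 0 0 0.003 0" --pt "110 0 0 0.003 0" --pt "110 0 0 0.003 0" --pt "110 0 0 0.003 0" --pt "110 0 0 0.003 0" --pt "110 0 0 0 0"

```text
time_s: 17.07
position: [0.4625, -0.3204, 0.0505]
tcp_rot: [[-0.99, -0.14, 0.014], [-0.14, 0.99, -0.019], [-0.011, -0.021, -1.0]]
force: [1.7, -16.6, 5.3]
opening: 0.572
grasp_force: 7.7
```

Run:
```python
from look import *
q=look(*SL[0],8,.052)
```

```text
xy [ 0.4595 -0.3291] yaw 10.46 z 0.0517 n 9781 rms 0.0035
  yellow n 778 s [-0.073 -0.057] angle toward +y(left) [ 9. 36. 58.]
```

It works, but each stroke turns it less than the stroke length should. I'll use longer strokes, two per call.

send_rows --pt "110 0 -0.008 0 0" --pt "110 0 0 -0.016 0" --pt "110 0 0.007 0 0" --pt "110 0 0 0 0" --pt "110 0 0 0.0065 0" --pt "110 0 0 0.0065 0" --pt "110 0 0 0.0065 0" --pt "110 0 0 0.0065 0" --pt "110 0 -0.008 0 0" --pt "110 0 0 -0.026 0" --pt "110 0 0.008 0 0" --pt "110 0 0 0 0" --pt "110 0 0 0.0065 0" --pt "110 0 0 0.0065 0" --pt "110 0 0 0.0065 0" --pt "110 0 0 0.0065 0" --pt "110 0 -0.008 0 0" --pt "110 0 0 -0.026 0" --pt "110 0 0 0 0"

```text
time_s: 18.7
position: [0.4583, -0.3199, 0.0655]
tcp_rot: [[-0.99, -0.139, 0.001], [-0.139, 0.99, -0.0], [-0.001, -0.0, -1.0]]
force: [-0.8, -1.9, 0.4]
opening: 0.57
grasp_force: 0.9
```

Run:
```python
from look import *
q=look(*SL[0],8,.052)
```

```text
xy [ 0.4622 -0.3274] yaw 7.41 z 0.0533 n 8012 rms 0.0021
  yellow n 727 s [-0.075 -0.057] angle toward +y(left) [-39. -11.  17.]
```

That overshot to about -11°. I'll back off clear and measure again.

send_rows --pt "110 0 -0.008 0 0" --pt "110 0 0 -0.02 0" --pt "110 0 0 0 0" --pt "110 0 0 0 0"

```text
time_s: 19.08
position: [0.459, -0.3274, 0.0836]
tcp_rot: [[-0.99, -0.139, -0.001], [-0.139, 0.99, 0.001], [0.0, 0.001, -1.0]]
force: [0.2, 0.0, -0.5]
opening: 0.568
grasp_force: 0.0
```

Run:
```python
from look import *
q=look(*SL[0],8,.052);go([*SL[0],.064])
```

```text
xy [ 0.4624 -0.3286] yaw 7.54 z 0.052 n 7211 rms 0.0027
  yellow n 568 s [-0.075 -0.057] angle toward +y(left) [-52. -23.   7.]
tool shift [-0.0003 -0.002   0.0192] tool x at -172.01 pos [ 0.4586 -0.3271  0.0832] t 19.13
```

View pics/look.png

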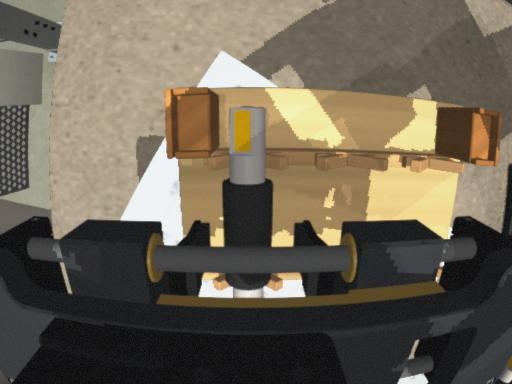

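The flat is now 23° to the -y side, with the strip at (243,131). I'll correct it with the other finger using medium strokes.

send_rows --pt "110 0 -0.002 0.019 0" --pt "110 0 0 0 0" --pt "110 0 -0.008 0 0" --pt "110 0 -0.006 0 0" --pt "110 0 0 0 0" --pt "110 0 0 0.006 0" --pt "110 0 0 0.006 0" --pt "110 0 0 0.006 0" --pt "110 0 0 0 0" --pt "110 0 0.014 0 0" --pt "110 0 0 -0.02 0" --pt "110 0 0 -0.02 0" --pt "110 0 0 0 0" --pt "110 0 0 0 0"

```text
time_s: 20.3
position: [0.4605, -0.3314, 0.0885]
tcp_rot: [[-0.99, -0.139, 0.003], [-0.139, 0.99, -0.003], [-0.002, -0.003, -1.0]]
force: [0.1, 0.4, 0.0]
opening: 0.571
grasp_force: 0.0
```

Run:
```python
from look import *
q=look(*SL[0],8,.052);go([*SL[0],.064])
```

```text
xy [ 0.4621 -0.3287] yaw 7.99 z 0.0519 n 6989 rms 0.0025
  yellow n 560 s [-0.075 -0.057] angle toward +y(left) [-33.  -4.  24.]
tool shift [0.0004 0.0018 0.0236] tool x at -172.04 pos [ 0.4598 -0.3307  0.0876] t 20.35
```

The flat is at -4°, which is good. Next is r2, which I'll turn while it's still on its stand.

send_rows --pt "110 0 0 -0.04 0" --pt "110 0 0 -0.04 0" --pt "110 -0.0221 0.0294 0 0" --pt "110 -0.0221 0.0294 0 0" --pt "110 -0.0221 0.0294 0 0" --pt "110 -0.0221 0.0294 0 0" --pt "110 -0.0221 0.0294 0 0" --pt "110 -0.0221 0.0294 0 0" --pt "110 -0.0221 0.0294 0 0" --pt "110 -0.0221 0.0294 0 0" --pt "110 -0.0221 0.0294 0 0" --pt "110 -0.0221 0.0294 0 0" --pt "110 0 0 0 0.065" --pt "110 0 0 0 0.065" --pt "110 0 0 0.03 0" --pt "110 0 0 0 0" --pt "110 0 0 0 0"

```text
time_s: 21.77
position: [0.6355, -0.008, 0.1346]
tcp_rot: [[-1.0, -0.009, -0.007], [-0.009, 1.0, 0.001], [0.007, 0.001, -1.0]]
force: [0.4, 0.6, 0.1]
opening: 0.567
grasp_force: 0.0
```

Run:
```python
from look import *
q=look(.6382,-.0092,.5,.085);go([*q[:2],.097])
```

```text
xy [ 0.6383 -0.0096] yaw 0.8 z 0.0853 n 5838 rms 0.0007
  yellow n 11 s [-0.076 -0.069] angle toward +y(left) [-54. -52. -50.]
tool shift [-0.0017 -0.0013  0.039 ] tool x at -179.48 pos [ 0.6367 -0.0083  0.136 ] t 21.82
```

View pics/look.png

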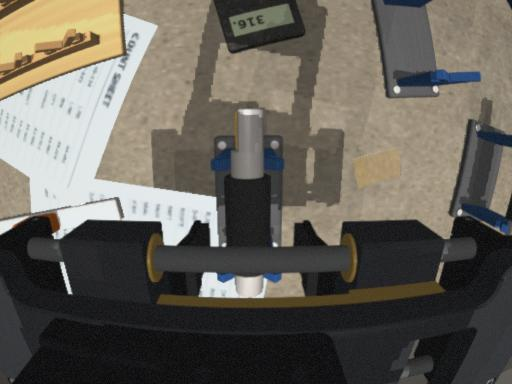

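send_rows --pt "110 -0.0017 -0.0013 0.039 0" --pt "110 0 0 0 0" --pt "110 0 -0.014 0 0" --pt "110 0 0 0 0" --pt "110 0 0 0.0075 0" --pt "110 0 0 0.0075 0" --pt "110 0 0 0.0075 0" --pt "110 0 0 0.0075 0" --pt "110 0 0.014 0 0" --pt "110 0 0 -0.03 0" --pt "110 0 -0.014 0 0" --pt "110 0 0 0 0" --pt "110 0 0 0.0075 0" --pt "110 0 0 0.0075 0" --pt "110 0 0 0.0075 0" --pt "110 0 0 0.0075 0" --pt "110 0 0.014 0 0" --pt "110 0 0 -0.03 0" --pt "110 0 0 0 0"

```text
time_s: 23.4
position: [0.6427, -0.01, 0.1035]
tcp_rot: [[-1.0, -0.01, 0.009], [-0.01, 1.0, -0.003], [-0.009, -0.003, -1.0]]
force: [1.2, -1.3, 0.8]
opening: 0.57
grasp_force: 0.0
```

Run:
```python
from look import *
q=look(.6382,-.0092,.5,.085);go([*q[:2],.097])
```

```text
xy [ 0.639  -0.0095] yaw 0.42 z 0.0849 n 8001 rms 0.001
  yellow n 661 s [-0.075 -0.057] angle toward +y(left) [-53. -26.   3.]
tool shift [0.0035 0.001  0.0053] tool x at -179.43 pos [ 0.6425 -0.0104  0.1023] t 23.45
```

send_rows --pt "110 0 0 0 0" --pt "110 0 -0.014 0 0" --pt "110 0 0 0 0" --pt "110 0 0 0.0062 0" --pt "110 0 0 0.0062 0" --pt "110 0 0 0.0062 0" --pt "110 0 0 0.0062 0" --pt "110 0 0.014 0 0" --pt "110 0 0 0 0" --pt "110 0 0 0 0" --pt "110 0 0 0 0"

```text
time_s: 24.37
position: [0.6394, -0.0105, 0.0732]
tcp_rot: [[-1.0, -0.009, 0.0], [-0.009, 1.0, -0.001], [-0.0, -0.001, -1.0]]
force: [-0.6, -0.1, -0.1]
opening: 0.57
grasp_force: 0.0
```

Run:
```python
from look import *
q=look(.6382,-.0092,.5,.085);go([*q[:2],.084])
```

```text
xy [ 0.6393 -0.0096] yaw 0.73 z 0.0848 n 9477 rms 0.0012
  yellow n 1062 s [-0.075 -0.057] angle toward +y(left) [-35.  -8.  22.]
tool shift [ 0.0002  0.0009 -0.0107] tool x at -179.5 pos [ 0.6395 -0.0106  0.0733] t 24.42
```

send_rows --pt "110 0 0.001 -0.015 0" --pt "110 0 -0.014 0 0" --pt "110 0 0 0 0" --pt "110 0 0 0.005 0" --pt "110 0 0 0.005 0" --pt "110 0 0 0 0" --pt "110 0 0.014 0 0" --pt "110 0 0 -0.006 0" --pt "110 0 0 0 0" --pt "110 0 0 0 0" --pt "255 0 0 0 0" --pt "255 0 0 0 0" --pt "255 0 0 0 0" --pt "255 0 0 0 0" --pt "255 0 0 0 0" --pt "255 0 0 0 0" --pt "255 0 0 0 0" --pt "255 0 0 0 0"

```text
time_s: 25.92
position: [0.6393, -0.0104, 0.0843]
tcp_rot: [[-1.0, -0.01, -0.0], [-0.01, 1.0, -0.003], [0.0, -0.003, -1.0]]
force: [-1.5, -4.4, -0.0]
opening: 0.356
grasp_force: 30.0
```

Run:
```python
from look import *
q=look(.6382,-.0092,.5,.085);go([*q[:2],.084]); s=read_state(); print(s['opening'],s['grasp_force'])
```

```text
xy [ 0.6393 -0.0095] yaw 0.84 z 0.0848 n 9080 rms 0.0014
  yellow n 888 s [-0.075 -0.057] angle toward +y(left) [-33.  -5.  23.]
tool shift [-0.0001  0.0008  0.0003] tool x at -179.44 pos [ 0.6392 -0.0104  0.0843] t 25.97
0.3598290224426377 29.98458042740822
```

send_rows --pt "255 0 0 -0.02 0" --pt "255 0 0 -0.03 0" --pt "255 0 0 -0.03 0" --pt "255 0.0213 -0.0277 0 0" --pt "255 0.0213 -0.0277 0 0" --pt "255 0.0213 -0.0277 0 0" --pt "255 0.0213 -0.0277 0 0" --pt "255 0.0213 -0.0277 0 0" --pt "255 0.0213 -0.0277 0 0" --pt "255 0.0213 -0.0277 0 0" --pt "255 0.0213 -0.0277 0 0" --pt "255 0.0213 -0.0277 0 0" --pt "255 0 0 0 -0.0635" --pt "255 0 0 0 -0.0635" --pt "255 0 0 0.03 0" --pt "255 0 0 0 0" --pt "255 0 0 0 0" --pt "255 0 0 0 0"

```text
time_s: 27.47
position: [0.4498, -0.2591, 0.1344]
tcp_rot: [[-0.991, -0.136, -0.001], [-0.136, 0.991, 0.001], [0.001, 0.001, -1.0]]
force: [0.0, -0.1, -2.9]
opening: 0.359
grasp_force: 30.0
```

Run:
```python
from look import *
s=read_state(); print(s['opening'],s['grasp_force'],s['position'])
q=look(s['position'][0],s['position'][1],8,s['position'][2]+.001)
R=s['tcp_rot']; print('shift to slot1',(R.T@(np.array([*SL[1],.052])-[q[0],q[1],q[3]])).round(4))
```

```text
0.35929017820201375 29.979812800884247 [ 0.44976367 -0.25913597  0.13435254]
xy [ 0.4499 -0.2581] yaw 8.02 z 0.1349 n 9091 rms 0.0014
  yellow n 882 s [-0.075 -0.057] angle toward +y(left) [-34.  -6.  23.]
shift to slot1 [ 0.0006 -0.0035  0.0828]
```

send_rows --pt "255 0.0006 -0.0035 0.005 0" --pt "255 0 0 0.025 0" --pt "255 0 0 0.025 0" --pt "255 0 0 0.02 0" --pt "255 0 0 0.007 0" --pt "255 0 0 0.002 0" --pt "255 0 0 0 0" --pt "110 0 0 0 0" --pt "110 0 0 0 0" --pt "110 0 0 0 0" --pt "110 0 0 0 0" --pt "110 0 0 0 0" --pt "110 0 0 -0.03 0" --pt "110 0 0 -0.02 0" --pt "110 0 0 0 0" --pt "110 0 0 0 0"

```text
time_s: 28.85
position: [0.4505, -0.2637, 0.1013]
tcp_rot: [[-0.991, -0.136, 0.002], [-0.136, 0.991, -0.002], [-0.002, -0.002, -1.0]]
force: [-1.0, -1.0, -0.1]
opening: 0.57
grasp_force: 0.0
```

Run:
```python
from look import *
q=look(*SL[1],8,.052); q=relook(*SL[0],8,.052); s=read_state();print(s['opening'],s['force']); go([.6072,.2638,.085])
```

```text
xy [ 0.4492 -0.2617] yaw 7.98 z 0.0519 n 6242 rms 0.0011
  yellow n 510 s [-0.075 -0.057] angle toward +y(left) [-32.  -1.  26.]
xy [ 0.4585 -0.3282] yaw 9.78 z 0.0508 n 4937 rms 0.0042
  yellow n 384 s [-0.074 -0.057] angle toward +y(left) [-20.  11.  33.]
0.5692096523520394 [-0.7313624   0.51280027 -1.19836029]
tool shift [-0.2274  0.5007  0.0153] tool x at -172.2 pos [ 0.4499 -0.2632  0.1005] t 28.9
```

send_rows --pt "110 0 0 -0.04 0" --pt "110 0 0 -0.035 0" --pt "110 -0.0152 0.0334 0 0" --pt "110 -0.0152 0.0334 0 0" --pt "110 -0.0152 0.0334 0 0" --pt "110 -0.0152 0.0334 0 0" --pt "110 -0.0152 0.0334 0 0" --pt "110 -0.0152 0.0334 0 0" --pt "110 -0.0152 0.0334 0 0" --pt "110 -0.0152 0.0334 0 0" --pt "110 -0.0152 0.0334 0 0" --pt "110 -0.0152 0.0334 0 0" --pt "110 -0.0152 0.0334 0 0" --pt "110 -0.0152 0.0334 0 0" --pt "110 -0.0152 0.0334 0 0" --pt "110 -0.0152 0.0334 0 0" --pt "110 -0.0152 0.0334 0 0" --pt "110 0 0 0 0.0953" --pt "110 0 0 0 0.0953" --pt "110 0 0 0 0.0953"

```text
time_s: 30.57
position: [0.6066, 0.2652, 0.1729]
tcp_rot: [[-0.988, 0.152, -0.003], [0.152, 0.988, -0.001], [0.003, -0.002, -1.0]]
force: [0.5, -0.0, -0.1]
opening: 0.57
grasp_force: 0.0
```

send_rows --pt "110 0 0 0.04 0" --pt "110 0 0 0 0" --pt "110 0 0 0 0"

```text
time_s: 30.82
position: [0.6046, 0.2634, 0.1315]
tcp_rot: [[-0.989, 0.149, -0.009], [0.149, 0.989, -0.002], [0.009, -0.004, -1.0]]
force: [0.4, 0.3, -0.3]
opening: 0.569
grasp_force: 0.0
```

Run:
```python
from look import *
q=look(.6072,.2638,-8.6,.085);go([*q[:2],.097])
```

```text
xy [0.608  0.2637] yaw -8.26 z 0.0852 n 6020 rms 0.0008
  yellow n 217 s [-0.075 -0.057] angle toward +y(left) [-91. -56. -33.]
tool shift [-0.0018  0.0002  0.0366] tool x at 171.43 pos [0.6063 0.2638 0.1336] t 30.87
```

send_rows --pt "110 -0.0018 0.0002 0.0366 0" --pt "110 0 0 0 0" --pt "110 0 -0.014 0 0" --pt "110 0 0 0 0" --pt "110 0 0 0.007 0" --pt "110 0 0 0.007 0" --pt "110 0 0 0.007 0" --pt "110 0 0 0.007 0" --pt "110 0 0.014 0 0" --pt "110 0 0 -0.028 0" --pt "110 0 -0.014 0 0" --pt "110 0 0 0 0" --pt "110 0 0 0.006 0" --pt "110 0 0 0.006 0" --pt "110 0 0 0.006 0" --pt "110 0 0 0.006 0" --pt "110 0 0.014 0 0" --pt "110 0 0 0 0" --pt "110 0 0 0 0"

```text
time_s: 32.45
position: [0.6095, 0.264, 0.0754]
tcp_rot: [[-0.989, 0.148, 0.0], [0.148, 0.989, -0.001], [-0.0, -0.001, -1.0]]
force: [-0.4, -1.0, 0.0]
opening: 0.568
grasp_force: 0.0
```

Run:
```python
from look import *
q=look(.608,.2637,-8.3,.085);go([*q[:2],.084])
```

```text
xy [0.6099 0.2633] yaw -8.59 z 0.0849 n 9236 rms 0.0013
  yellow n 842 s [-0.075 -0.057] angle toward +y(left) [-63. -34.  -7.]
tool shift [-0.0006 -0.0002 -0.0089] tool x at 171.46 pos [0.6093 0.2636 0.0751] t 32.5
```

One more stroke of 28 mm and a short one, then grip.

send_rows --pt "110 0 0 -0.022 0" --pt "110 0 0 0 0" --pt "110 0 -0.015 0 0" --pt "110 0 0 0 0" --pt "110 0 0 0.0075 0" --pt "110 0 0 0.0075 0" --pt "110 0 0 0.0075 0" --pt "110 0 0 0.0075 0" --pt "110 0 0 0 0" --pt "110 0 0.015 0 0" --pt "110 0 0 0 0" --pt "110 0 0 0 0"

```text
time_s: 33.5
position: [0.6085, 0.2636, 0.0659]
tcp_rot: [[-0.989, 0.148, -0.002], [0.148, 0.989, -0.001], [0.002, -0.002, -1.0]]
force: [-0.1, 0.3, 0.4]
opening: 0.566
grasp_force: 0.0
```

Run:
```python
from look import *
q=look(.6099,.2633,-8.5,.085);go([*q[:2],.084])
```

```text
xy [0.6099 0.2632] yaw -8.48 z 0.0848 n 9754 rms 0.0012
  yellow n 1114 s [-0.075 -0.057] angle toward +y(left) [-49. -21.   6.]
tool shift [-0.0014  0.0001 -0.0181] tool x at 171.46 pos [0.6084 0.2633 0.0659] t 33.55
```

send_rows --pt "110 -0.0014 0 -0.03 0" --pt "110 0 0 0 0" --pt "110 0 -0.016 0 0" --pt "110 0 0 0 0" --pt "110 0 0 0.0075 0" --pt "110 0 0 0.0075 0" --pt "110 0 0 0.0075 0" --pt "110 0 0 0.0075 0" --pt "110 0 0 0 0" --pt "110 0 0.016 0 0" --pt "110 0 0 0 0" --pt "110 0 0 0 0"

```text
time_s: 34.55
position: [0.6096, 0.2632, 0.0658]
tcp_rot: [[-0.989, 0.148, -0.003], [0.148, 0.989, -0.002], [0.002, -0.002, -1.0]]
force: [-0.3, -0.1, -0.5]
opening: 0.567
grasp_force: 0.0
```

Run:
```python
from look import *
q=look(.6099,.2633,-8.5,.085);go([*q[:2],.084])
```

```text
xy [0.6102 0.2633] yaw -6.17 z 0.0849 n 9980 rms 0.0017
  yellow n 983 s [-0.075 -0.057] angle toward +y(left) [10. 37. 64.]
tool shift [-0.0005  0.0006 -0.0183] tool x at 171.45 pos [0.6095 0.2628 0.0657] t 34.6
```

It jumped to +37°, so I'll stroke back with the other finger.

send_rows --pt "110 0 0.0006 -0.03 0" --pt "110 0 0 0 0" --pt "110 0 0.014 0 0" --pt "110 0 0 0 0" --pt "110 0 0 0.006 0" --pt "110 0 0 0.006 0" --pt "110 0 0 0.006 0" --pt "110 0 0 0.004 0" --pt "110 0 0 0 0" --pt "110 0 -0.014 0 0" --pt "110 0 0 0 0" --pt "110 0 0 0 0"

```text
time_s: 35.6
position: [0.6104, 0.2641, 0.0739]
tcp_rot: [[-0.989, 0.151, -0.002], [0.151, 0.989, 0.0], [0.002, 0.0, -1.0]]
force: [0.2, -0.6, -0.9]
opening: 0.567
grasp_force: 0.0
```

Run:
```python
from look import *
q=look(.6099,.2633,-8.5,.085);go([*q[:2],.084])
```

```text
xy [0.61   0.2633] yaw -6.39 z 0.0848 n 9525 rms 0.0016
  yellow n 940 s [-0.075 -0.057] angle toward +y(left) [ 3. 31. 57.]
tool shift [ 0.0004 -0.0014 -0.0098] tool x at 171.37 pos [0.6106 0.2647 0.0742] t 35.65
```

send_rows --pt "110 0 -0.001 -0.022 0" --pt "110 0 0 0 0" --pt "110 0 0.015 0 0" --pt "110 0 0 0 0" --pt "110 0 0 0.007 0" --pt "110 0 0 0.007 0" --pt "110 0 0 0.007 0" --pt "110 0 0 0.007 0" --pt "110 0 0 0 0" --pt "110 0 -0.015 0 0" --pt "110 0 0 0 0" --pt "110 0 0 0 0"

```text
time_s: 36.65
position: [0.6105, 0.2641, 0.0681]
tcp_rot: [[-0.989, 0.15, -0.001], [0.15, 0.989, 0.001], [0.001, 0.001, -1.0]]
force: [-0.2, 0.3, -0.2]
opening: 0.568
grasp_force: 0.0
```

Run:
```python
from look import *
q=look(.6099,.2633,-8.5,.085);go([*q[:2],.084])
```

```text
xy [0.6096 0.2633] yaw -7.88 z 0.0854 n 9500 rms 0.0008
  yellow n 160 s [-0.075 -0.057] angle toward +y(left) [-95. -49. -34.]
tool shift [ 0.0008 -0.0015 -0.0157] tool x at 171.41 pos [0.6106 0.2647 0.0683] t 36.7
```

The firmer push grips almost without slip (about 89° over 28 mm). The flat is now near -58°, so I'll use a firm, shorter stroke back.

send_rows --pt "110 0 -0.0015 -0.026 0" --pt "110 0 0 0 0" --pt "110 0 -0.0165 0 0" --pt "110 0 0 0 0" --pt "110 0 0 0.006 0" --pt "110 0 0 0.006 0" --pt "110 0 0 0.006 0" --pt "110 0 0 0 0" --pt "110 0 0.0165 0 0" --pt "110 0 0 0 0" --pt "110 0 0 0 0"

```text
time_s: 37.62
position: [0.6095, 0.2625, 0.0758]
tcp_rot: [[-0.989, 0.147, -0.002], [0.147, 0.989, -0.001], [0.002, -0.001, -1.0]]
force: [-0.9, 0.3, -0.8]
opening: 0.572
grasp_force: 0.0
```

Run:
```python
from look import *
q=look(.6099,.2633,-8.5,.085);go([*q[:2],.084])
```

```text
xy [0.6098 0.2633] yaw -8.28 z 0.0852 n 9006 rms 0.0009
  yellow n 303 s [-0.075 -0.057] angle toward +y(left) [-100.  -62.  -39.]
tool shift [-0.0002  0.0015 -0.0083] tool x at 171.5 pos [0.6094 0.2618 0.0757] t 37.67
```

send_rows --pt "110 0 0.0015 -0.02 0" --pt "110 0 0 0 0" --pt "110 0 -0.0165 0 0" --pt "110 0 0 0 0" --pt "110 0 0 0.007 0" --pt "110 0 0 0.007 0" --pt "110 0 0 0.007 0" --pt "110 0 0 0.004 0" --pt "110 0 0 0 0" --pt "110 0 0.0165 0 0" --pt "110 0 0 0 0" --pt "110 0 0 0 0"

```text
time_s: 38.67
position: [0.6098, 0.2628, 0.0707]
tcp_rot: [[-0.989, 0.148, -0.002], [0.148, 0.989, -0.002], [0.002, -0.002, -1.0]]
force: [-0.6, 0.9, -1.0]
opening: 0.573
grasp_force: 0.0
```

Run:
```python
from look import *
q=look(.6099,.2633,-8.5,.085);go([*q[:2],.084])
```

```text
xy [0.6104 0.2632] yaw -8.59 z 0.0849 n 9653 rms 0.0013
  yellow n 957 s [-0.075 -0.057] angle toward +y(left) [-60. -32.  -5.]
tool shift [-0.0006  0.001  -0.0133] tool x at 171.44 pos [0.6096 0.2623 0.0707] t 38.72
```

send_rows --pt "110 0 0.001 -0.025 0" --pt "110 0 0 0 0" --pt "110 0 -0.016 0 0" --pt "110 0 0 0 0" --pt "110 0 0 0.007 0" --pt "110 0 0 0.007 0" --pt "110 0 0 0.007 0" --pt "110 0 0 0.001 0" --pt "110 0 0 0 0" --pt "110 0 0.016 0 0" --pt "110 0 0 0 0" --pt "110 0 0 0 0"

```text
time_s: 39.72
position: [0.6098, 0.2635, 0.0737]
tcp_rot: [[-0.989, 0.148, -0.003], [0.148, 0.989, -0.002], [0.002, -0.002, -1.0]]
force: [-0.2, 0.2, -0.3]
opening: 0.565
grasp_force: 0.0
```

Run:
```python
from look import *
q=look(.6099,.2633,-8.5,.085);go([*q[:2],.084])
```

```text
xy [0.6108 0.2632] yaw -7.31 z 0.0848 n 9459 rms 0.0016
  yellow n 1032 s [-0.075 -0.057] angle toward +y(left) [-23.   5.  32.]
tool shift [-0.0011  0.0002 -0.0104] tool x at 171.44 pos [0.6097 0.2632 0.0736] t 39.77
```

The flat is at +5°, so I'll grip and lift.

send_rows --pt "110 -0.001 0 -0.0104 0" --pt "110 0 0 0 0" --pt "110 0 0 0 0" --pt "255 0 0 0 0" --pt "255 0 0 0 0" --pt "255 0 0 0 0" --pt "255 0 0 0 0" --pt "255 0 0 0 0" --pt "255 0 0 0 0" --pt "255 0 0 0 0" --pt "255 0 0 0 0" --pt "255 0 0 -0.02 0" --pt "255 0 0 -0.03 0" --pt "255 0 0 -0.03 0" --pt "255 0 0 0 0" --pt "255 0 0 0 0"

```text
time_s: 41.1
position: [0.6129, 0.2649, 0.1666]
tcp_rot: [[-0.989, 0.149, 0.004], [0.149, 0.989, 0.001], [-0.003, 0.002, -1.0]]
force: [0.4, -0.4, -4.2]
opening: 0.358
grasp_force: 29.9
```

Run:
```python
from h import *
s=read_state(); print(s['opening'],s['grasp_force']); go([*SL[2],.135])
```

```text
0.3583484724620441 29.945172518491745
tool shift [ 0.1023 -0.4798  0.0304] tool x at 171.43 pos [0.6129 0.2649 0.1666] t 41.1
```

send_rows --pt "255 0.0073 -0.0343 0 0" --pt "255 0.0073 -0.0343 0 0" --pt "255 0.0073 -0.0343 0 0" --pt "255 0.0073 -0.0343 0 0" --pt "255 0.0073 -0.0343 0 0" --pt "255 0.0073 -0.0343 0 0" --pt "255 0.0073 -0.0343 0 0" --pt "255 0.0073 -0.0343 0 0" --pt "255 0.0073 -0.0343 0 0" --pt "255 0.0073 -0.0343 0 0" --pt "255 0.0073 -0.0343 0 0" --pt "255 0.0073 -0.0343 0 0" --pt "255 0.0073 -0.0343 0 0" --pt "255 0.0073 -0.0343 0 0" --pt "255 0 0 0 -0.0963" --pt "255 0 0 0 -0.0963" --pt "255 0 0 0 -0.0963" --pt "255 0 0 0.03 0" --pt "255 0 0 0 0" --pt "255 0 0 0 0"

```text
time_s: 42.77
position: [0.437, -0.1935, 0.133]
tcp_rot: [[-0.99, -0.138, -0.006], [-0.138, 0.99, 0.005], [0.006, 0.006, -1.0]]
force: [0.4, -1.2, -2.3]
opening: 0.356
grasp_force: 29.9
```

Run:
```python
from look import *
s=read_state(); print(s['opening'],s['grasp_force'],s['position'])
q=look(s['position'][0],s['position'][1],8,s['position'][2]+.001)
R=s['tcp_rot']; print('shift to slot2',(R.T@(np.array([*SL[2],.052])-[q[0],q[1],q[3]])).round(4))
```

```text
0.35620057125071936 29.945213198661804 [ 0.43700912 -0.19350202  0.13298554]
xy [ 0.4365 -0.1926] yaw 8.84 z 0.1329 n 9136 rms 0.0015
  yellow n 906 s [-0.075 -0.057] angle toward +y(left) [-24.   5.  33.]
shift to slot2 [-0.004  -0.0027  0.0809]
```

send_rows --pt "255 -0.004 -0.0027 0.005 0.012" --pt "255 0 0 0.025 0" --pt "255 0 0 0.025 0" --pt "255 0 0 0.018 0" --pt "255 0 0 0.007 0" --pt "255 0 0 0.002 0" --pt "255 0 0 0 0" --pt "255 0 0 0 0" --pt "110 0 0 0 0" --pt "110 0 0 0 0" --pt "110 0 0 0 0" --pt "110 0 0 0 0" --pt "110 0 0 0 0" --pt "110 0 0 -0.04 0" --pt "110 -0.03 0 -0.025 0" --pt "110 -0.03 -0.02 -0.02 0" --pt "110 -0.03 -0.025 -0.02 0" --pt "110 -0.03 -0.025 -0.02 0" --pt "110 0 0 0 0" --pt "110 0 0 0 0"

```text
time_s: 44.48
position: [0.5707, -0.2515, 0.1778]
tcp_rot: [[-0.992, -0.127, 0.005], [-0.127, 0.992, -0.004], [-0.004, -0.004, -1.0]]
force: [-0.5, 0.2, -1.3]
opening: 0.57
grasp_force: 0.0
```

Run:
```python
from look import *
q=look(*SL[0],8,.052)
for i in (1,2): relook(*SL[i],8,.052)
s=read_state(); print(s['position'],s['opening'])
c=calibration('wrist'); W=cloud(c,np.load('pics/look.npy'),True); P=W.reshape(-1,3); im=cv2.imread('pics/look.png').reshape(-1,3).astype(float)
k=(im[:,2]>180)&(im[:,1]<150)&(im[:,0]<80)&(abs(P[:,0]-.65)<.08)&(abs(P[:,1]+.267)<.1)&(P[:,2]>.015)
print('grip',k.sum(),P[k].mean(0) if k.any() else '')
```

```text
xy [ 0.4618 -0.3288] yaw 8.03 z 0.0522 n 3784 rms 0.0022
  yellow n 100 s [-0.066 -0.057] angle toward +y(left) [-30.  -0.  29.]
xy [ 0.4464 -0.2595] yaw 8.0 z 0.0513 n 3663 rms 0.0021
  yellow n 33 s [-0.059 -0.056] angle toward +y(left) [-29.   1.  29.]
xy [ 0.4396 -0.1917] yaw 7.99 z 0.0516 n 3680 rms 0.0022
  yellow n 86 s [-0.065 -0.057] angle toward +y(left) [-11.  20.  50.]
[ 0.56821015 -0.24966882  0.17625801] 0.5684121243645102
grip 238 [ 0.66961677 -0.2462247   0.04601654]
```

View pics/look.png

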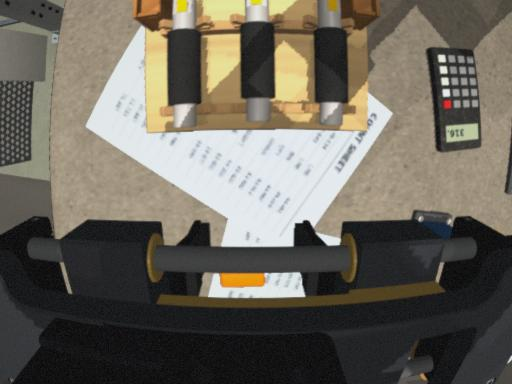

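All three rollers are in the cradle. The bar's orange grip, at (243,280), seems to have shifted. I'll take a steadier, higher look.

send_rows --pt "60 -0.012 0 -0.03 0" --pt "60 -0.012 0 -0.03 0" --pt "60 -0.012 0 -0.03 0" --pt "60 -0.012 0 -0.03 0" --pt "60 0 0 0 0" --pt "60 0 0 0 0" --pt "60 0 0 0 0" --pt "60 0 0 0 0"

```text
time_s: 45.2
position: [0.6136, -0.2424, 0.2935]
tcp_rot: [[-0.992, -0.127, -0.005], [-0.127, 0.992, 0.003], [0.005, 0.004, -1.0]]
force: [0.3, 0.0, -0.1]
opening: 0.762
grasp_force: 0.0
```

```bash
cat > barfit.py <<'E'
from look import *
def bar():
    c=calibration('wrist'); W=cloud(c,np.load('pics/look.npy'),True); P=W.reshape(-1,3); im=cv2.imread('pics/look.png').reshape(-1,3).astype(float)
    k=(im[:,2]>180)&(im[:,1]<150)&(im[:,0]<80)&(abs(P[:,0]-.66)<.08)&(abs(P[:,1]+.26)<.1)&(P[:,2]>.042)&(P[:,2]<.06)
    print('grip',k.sum(),P[k].mean(0).round(4),cv2.minAreaRect((P[k,:2]*1000).astype(np.float32)))
    g=P[k].mean(0)
    k=(P[:,2]>.008)&(P[:,2]<.018)&(np.hypot(*(P[:,:2]-g[:2]).T)<.115)
    print('flat',k.sum(),cv2.minAreaRect((P[k,:2]*1000).astype(np.float32)))
E
python3 - <<'E'
from barfit import *
q=look(*SL[0],8,.052)
for i in (1,2): relook(*SL[i],8,.052)
bar(); print(read_state()['position'])
E
```

```text
xy [ 0.4615 -0.3288] yaw 8.01 z 0.0522 n 1932 rms 0.0024
  yellow n 75 s [-0.072 -0.057] angle toward +y(left) [-35.  -5.  23.]
xy [ 0.4497 -0.2618] yaw 8.0 z 0.0524 n 1861 rms 0.001
  yellow n 50 s [-0.065 -0.056] angle toward +y(left) [-29.  -6.  22.]
xy [ 0.4428 -0.1942] yaw 8.0 z 0.0524 n 1878 rms 0.0025
  yellow n 68 s [-0.07  -0.057] angle toward +y(left) [-14.  13.  46.]
grip 108 [ 0.6669 -0.2486  0.0477] ((670.5470581054688, -248.81593322753906), (19.447710037231445, 46.38116455078125), 7.3416428565979)
flat 1833 ((686.8052978515625, -244.05210876464844), (86.92555236816406, 212.31813049316406), 18.46238899230957)
[ 0.61391362 -0.24254282  0.293633  ]
```

Slot 2 reads about +13°, so I'll trim it with a gentle stroke.

```bash
python3 -c "
from h import *
go([.4428,-.1945,.15]); go([.4428,-.1945,.064])"
```

```text
tool shift [0.163  0.0688 0.1446] tool x at -172.73 pos [ 0.6139 -0.2425  0.2936] t 45.25
tool shift [0.1627 0.0685 0.2306] tool x at -172.73 pos [ 0.6139 -0.2425  0.2936] t 45.25
```

send_rows --pt "110 0.0272 0.0114 0.024 -0.01" --pt "110 0.0272 0.0114 0.024 0" --pt "110 0.0272 0.0114 0.024 0" --pt "110 0.0272 0.0114 0.024 0" --pt "110 0.0272 0.0114 0.024 0" --pt "110 0.0272 0.0114 0.024 0" --pt "110 0 0 0.035 0" --pt "110 0 0 0 0" --pt "110 0 0 0 0"

```text
time_s: 46.0
position: [0.4434, -0.1969, 0.1155]
tcp_rot: [[-0.991, -0.136, -0.004], [-0.136, 0.991, 0.003], [0.004, 0.004, -1.0]]
force: [0.0, -0.8, 0.1]
opening: 0.57
grasp_force: 0.0
```

Run:
```python
from look import *
q=look(*SL[2],8,.052);go([*q[:2],.064]);print(read_state()['opening'])
```

```text
xy [ 0.4426 -0.1941] yaw 8.1 z 0.052 n 5715 rms 0.0022
  yellow n 424 s [-0.075 -0.057] angle toward +y(left) [-16.  13.  44.]
tool shift [0.0021 0.0043 0.0531] tool x at -172.16 pos [ 0.4453 -0.1981  0.1171] t 46.05
0.5701984580918839
```

send_rows --pt "110 0.001 0.003 0.027 0" --pt "110 0 0 0.025 0" --pt "110 0 0 0 0" --pt "110 0 0.014 0 0" --pt "110 0 0 0 0" --pt "110 0 0 0.005 0" --pt "110 0 0 0.005 0" --pt "110 0 0 0.005 0" --pt "110 0 0 0 0" --pt "110 0 -0.014 0 0" --pt "110 0 0 0 0" --pt "110 0 0 -0.03 0" --pt "110 0 0 -0.01 0" --pt "110 0 0 0 0" --pt "110 0 0 0 0" --pt "110 0 0 0 0"

```text
time_s: 47.38
position: [0.4431, -0.1943, 0.0901]
tcp_rot: [[-0.991, -0.137, -0.0], [-0.137, 0.991, 0.0], [0.0, 0.0, -1.0]]
force: [0.2, -0.4, 0.5]
opening: 0.57
grasp_force: 0.0
```

Run:
```python
from look import *
q=look(*SL[2],8,.052);go([*q[:2],.064]);print(read_state()['opening'])
```

```text
xy [ 0.4441 -0.1938] yaw 7.83 z 0.0519 n 6965 rms 0.0026
  yellow n 539 s [-0.075 -0.057] angle toward +y(left) [-26.   3.  28.]
tool shift [-0.0012  0.0002  0.0257] tool x at -172.13 pos [ 0.4429 -0.1942  0.0897] t 47.43
0.5659066875729185
```

The flat is at +3°, so all the rollers are good. Next I'll locate the bar.

send_rows --pt "60 0 0 -0.04 0" --pt "60 0 0 -0.04 0" --pt "60 -0.0254 -0.0098 -0.018 0" --pt "60 -0.0254 -0.0098 -0.018 0" --pt "60 -0.0254 -0.0098 -0.018 0" --pt "60 -0.0254 -0.0098 -0.018 0" --pt "60 -0.0254 -0.0098 -0.018 0" --pt "60 -0.0254 -0.0098 -0.018 0" --pt "60 -0.0254 -0.0098 -0.018 0" --pt "60 -0.0254 -0.0098 -0.018 0" --pt "60 -0.0254 -0.0098 -0.018 0" --pt "60 0 0 0 0" --pt "60 0 0 0 0" --pt "60 0 0 0 0" --pt "60 0 0 0 0"

```text
time_s: 48.68
position: [0.6802, -0.2501, 0.3298]
tcp_rot: [[-0.991, -0.137, -0.005], [-0.137, 0.991, 0.003], [0.004, 0.003, -1.0]]
force: [0.3, 0.3, 0.5]
opening: 0.765
grasp_force: 0.0
```

Run:
```python
from barfit import *
q=look(*SL[0],8,.052)
for i in (1,2): relook(*SL[i],8,.052)
bar(); go([.67,-.249,.03])
```

```text
xy [ 0.4608 -0.3289] yaw 8.0 z 0.0524 n 1018 rms 0.002
xy [ 0.4497 -0.2617] yaw 7.99 z 0.0527 n 924 rms 0.0013
xy [ 0.4436 -0.1941] yaw 8.0 z 0.0528 n 1031 rms 0.0034
grip 68 [ 0.6762 -0.2583  0.0485] ((674.6069946289062, -255.25201416015625), (35.365333557128906, 16.70516014099121), 89.363525390625)
flat 1692 ((702.1286010742188, -243.35922241210938), (127.81806945800781, 219.52276611328125), 22.23626136779785)
tool shift [0.0089 0.0018 0.3003] tool x at -172.15 pos [ 0.6803 -0.2502  0.3303] t 48.73
```

View pics/look.png

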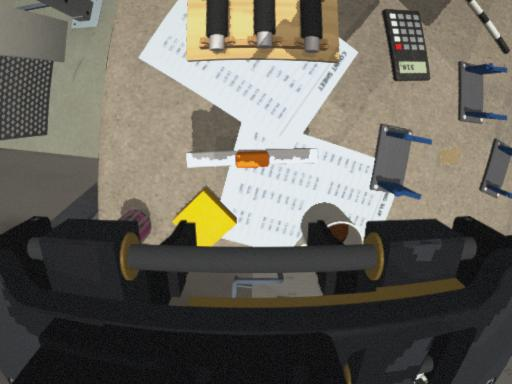

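Run:
```python
from barfit import *
c=calibration('wrist'); d=np.load('pics/look.npy'); W=cloud(c,d,True); im=cv2.imread('pics/look.png').astype(int)
B,G,R=im[...,0],im[...,1],im[...,2]
v,u=np.mgrid[:384,:512]; roi=(v>135)&(v<180)&(u>175)&(u<330)
o=roi&(R>120)&(B<.5*R)&(G<.7*R)
t=o&(W[...,2]>.040)
print('orange',o.sum(),t.sum()); 
Q=onplane(c,np.stack([u[t],v[t]],-1),.048,True)[:,:2]; print('top',Q.mean(0).round(4),cv2.minAreaRect((Q*1000).astype(np.float32)))
b=roi&(W[...,2]>.0075)&(W[...,2]<.017)
Q=onplane(c,np.stack([u[b],v[b]],-1),.012,True)[:,:2]
s=np.abs(Q-Q.mean(0)).max(1)<.12; Q=Q[s]
print('bar',len(Q),Q.mean(0).round(4),cv2.minAreaRect((Q*1000).astype(np.float32)))
E=onplane(c,np.array([[186.5,159],[317.5,155]]),.012,True); print(E.round(4),E.mean(0).round(4),np.degrees(np.arctan2(*(E[1]-E[0])[[1,0]])),np.linalg.norm(E[1]-E[0]))
```

```text
orange 460 458
top [ 0.671  -0.2491] ((671.2168579101562, -248.72052001953125), (20.756988525390625, 46.96039962768555), 7.91197395324707)
bar 1665 [ 0.6681 -0.2443] ((661.4851684570312, -250.43017578125), (45.14768981933594, 212.79278564453125), 9.837933540344238)
[[ 0.6881 -0.3525  0.012 ]
 [ 0.653  -0.1448  0.012 ]] [ 0.6705 -0.2486  0.012 ] 99.60646763595332 0.2106288405509202
```

The bar's grip is at (0.671, -0.249), and its long axis heads about 99°. I'll turn the tool 90° so the jaws close across the grip block.

send_rows --pt "60 0 0 0.01 0.1195" --pt "60 0 0 0.01 0.1195" --pt "60 0 0 0.01 0.1195" --pt "60 0 0 0.01 0.1195" --pt "60 0 0 0.01 0.1195" --pt "60 0 0 0.01 0.1195" --pt "60 0 0 0.01 0.1195" --pt "60 0 0 0.01 0.1195" --pt "60 0 0 0.01 0.1195" --pt "60 0 0 0.01 0.1195" --pt "60 0 0 0.01 0.1195" --pt "60 0 0 0.01 0.1195" --pt "60 0 0 0.01 0.1195" --pt "60 0 0 0 0" --pt "60 0 0 0 0" --pt "60 0 0 0 0"

```text
time_s: 50.07
position: [0.6817, -0.2509, 0.2025]
tcp_rot: [[-0.156, 0.988, 0.0], [0.988, 0.156, -0.0], [-0.0, 0.0, -1.0]]
force: [0.2, 0.0, 0.1]
opening: 0.76
grasp_force: 0.0
```

```bash
python3 -c "
from h import *
go([.671,-.249,.03])"
```

```text
tool shift [ 0.0036 -0.0102  0.1725] tool x at 98.99 pos [ 0.6817 -0.2509  0.2025] t 50.07
```

send_rows --pt "60 0.0036 -0.0102 0.02 0" --pt "60 0 0 0.035 0" --pt "60 0 0 0.035 0" --pt "60 0 0 0.035 0" --pt "60 0 0 0.03 0" --pt "60 0 0 0.0155 0" --pt "60 0 0 0 0" --pt "60 0 0 0 0" --pt "255 0 0 0 0" --pt "255 0 0 0 0" --pt "255 0 0 0 0" --pt "255 0 0 0 0" --pt "255 0 0 0 0" --pt "255 0 0 0 0" --pt "255 0 0 0 0" --pt "255 0 0 0 0" --pt "255 0 0 0 0" --pt "255 0 0 0 0" --pt "255 0 0 0 0" --pt "255 0 0 0 0"

```text
time_s: 51.73
position: [0.6715, -0.2489, 0.0317]
tcp_rot: [[-0.154, 0.988, 0.0], [0.988, 0.154, -0.0], [-0.0, 0.0, -1.0]]
force: [1.2, 0.7, 0.5]
opening: 0.254
grasp_force: 29.9
```

send_rows --pt "255 0 0 0 0" --pt "255 0 0 -0.02 0" --pt "255 0 0 -0.04 0" --pt "255 0 0 -0.04 0" --pt "255 0 0 -0.02 0" --pt "255 0 0 0 0" --pt "255 0 0 0 0"

```text
time_s: 52.32
position: [0.6714, -0.2491, 0.1525]
tcp_rot: [[-0.154, 0.988, 0.001], [0.988, 0.154, -0.001], [-0.001, 0.001, -1.0]]
force: [0.4, 1.1, -2.7]
opening: 0.252
grasp_force: 29.9
```

```bash
python3 -c "
from h import *
go([*SEAT,.13]);c=calibration('wrist'); p,d=capture('wrist'); cv2.imwrite('pics/look.png',p); np.save('pics/look.npy',d)
W=cloud(c,d,True).reshape(-1,3); s=read_state(); R=s['tcp_rot']; D=(W-s['position'])@R
k=(abs(D[:,0])<.14)&(abs(D[:,1])<.03)&(D[:,2]>.0)&(D[:,2]<.045)&(D[:,0]>.03)
print(k.sum(),np.histogram(D[k,2],8),cv2.minAreaRect((D[k][:,:2]*1000).astype(np.float32)))
"
```

```text
tool shift [ 0.0228 -0.289   0.0222] tool x at 98.86 pos [ 0.6714 -0.2491  0.1525] t 52.32
5446 (array([   2,  154, 1207, 2407, 1373,  252,   47,    4]), array([0.01427861, 0.01507926, 0.0158799 , 0.01668055, 0.01748119,
       0.01828184, 0.01908248, 0.01988313, 0.02068377])) ((67.66615295410156, -0.3435649871826172), (24.572553634643555, 75.41204833984375), 89.71843719482422)
```

send_rows --pt "255 0.0029 -0.0361 0 0" --pt "255 0.0029 -0.0361 0 0" --pt "255 0.0029 -0.0361 0 0" --pt "255 0.0029 -0.0361 0 0" --pt "255 0.0029 -0.0361 0 0" --pt "255 0.0029 -0.0361 0 0" --pt "255 0.0029 -0.0361 0 0" --pt "255 0.0029 -0.0361 0 0.012" --pt "255 0 0 0 0" --pt "255 0 0 0 0" --pt "255 0 0 0 0" --pt "255 0 0 0 0"

```text
time_s: 53.37
position: [0.3833, -0.2706, 0.1509]
tcp_rot: [[-0.143, 0.99, -0.0], [0.99, 0.143, 0.0], [0.0, 0.0, -1.0]]
force: [-0.0, -0.2, -1.5]
opening: 0.252
grasp_force: 29.9
```

Run:
```python
from h import *
s=read_state(); R=s['tcp_rot']; go([*SEAT,.0915]); print(s['opening'],s['grasp_force'])
c=calibration('wrist'); p,d=capture('wrist'); cv2.imwrite('pics/place.png',p)
P=cloud(c,d,True).reshape(-1,3); D=(P-s['position'])@R
k=(abs(D[:,0])<.14)&(abs(D[:,1])<.03)&(D[:,2]>0)&(D[:,2]<.045)&(D[:,0]>.03)
r=cv2.minAreaRect((D[k][:,:2]*1000).astype(np.float32)); print(r, np.median(D[k,2]))
# visible +y post: fit its centre, expected at seat + .099 along cradle y (+/- post size)
a=np.radians(CY); E=P[:,:2]-SEAT; u=E@[np.cos(a),np.sin(a)]; t=E@[-np.sin(a),np.cos(a)]
k=(abs(u)<.03)&(abs(t-.101)<.025)&(P[:,2]>.056)&(P[:,2]<.08); print('post',k.sum(),np.percentile(u[k],[2,50,98]).round(4),np.percentile(t[k],[2,50,98]).round(4))
```

```text
tool shift [-0.0004 -0.0009  0.0594] tool x at 98.2 pos [ 0.3833 -0.2706  0.1509] t 53.37
0.2517460595041502 29.909331905655563
((68.06637573242188, -1.5732746124267578), (24.450984954833984, 76.2686538696289), 89.0125961303711) 0.019018533090800788
post 364 [-0.02    0.0168  0.0282] [0.0761 0.097  0.1129]
```

send_rows --pt "255 0 -0.0005 0.02 0.012" --pt "255 0 0 0.02 0" --pt "255 0 0 0.005 0" --pt "255 0 0 0.004 0" --pt "255 0 0 0.004 0" --pt "255 0 0 0.003 0" --pt "255 0 0 0.002 0" --pt "255 0 0 0 0" --pt "255 0 0 0 0"

```text
time_s: 54.17
position: [0.3821, -0.2707, 0.094]
tcp_rot: [[-0.13, 0.991, 0.001], [0.991, 0.13, -0.001], [-0.001, 0.0, -1.0]]
force: [0.4, -0.2, -1.6]
opening: 0.253
grasp_force: 29.9
```

send_rows --pt "255 0 0 0.001 0" --pt "255 0 0 0.001 0" --pt "255 0 0 0 0" --pt "255 0 0 0 0"

```text
time_s: 54.5
position: [0.3822, -0.2708, 0.0931]
tcp_rot: [[-0.13, 0.991, 0.001], [0.991, 0.13, -0.001], [-0.002, 0.001, -1.0]]
force: [-1.1, 0.5, 9.9]
opening: 0.251
grasp_force: 29.9
```

Contact came at the expected seat height. I'll release and retreat.

send_rows --pt "255 0 0 -0.001 0" --pt "150 0 0 0 0" --pt "150 0 0 0 0" --pt "150 0 0 0 0" --pt "150 0 0 0 0" --pt "150 0 0 0 0" --pt "150 0 0 0 0" --pt "150 0 0 -0.01 0" --pt "150 0 0 -0.03 0" --pt "150 0 0 -0.04 0" --pt "150 0 0.03 -0.02 0" --pt "150 0 0.04 0 0" --pt "150 0 0.04 0 0" --pt "150 -0.04 0.01 0 0" --pt "150 -0.04 0 0 0" --pt "150 0 0 0 0" --pt "150 0 0 0 0" --pt "150 0 0 0 0" --pt "150 0 0 0 0"

```text
time_s: 56.08
position: [0.5103, -0.3328, 0.1921]
tcp_rot: [[-0.13, 0.991, -0.002], [0.991, 0.13, 0.002], [0.002, -0.001, -1.0]]
force: [-0.3, 0.9, 0.7]
opening: 0.411
grasp_force: 0.0
```

Run:
```python
from h import *
s=read_state(); print(s['position'],s['opening'],s['force'])
c=calibration('wrist'); p,d=capture('wrist'); P=cloud(c,d,True); im=p.astype(int)
a=np.radians(CY); E=P[...,:2]-SEAT; u=E@[np.cos(a),np.sin(a)]; t=E@[-np.sin(a),np.cos(a)]; z=P[...,2]
g=(abs(u)<.03)&(abs(t)<.045)&(z>.1); print('grip top',g.sum(),np.percentile(u[g],[3,97]).round(4),np.percentile(t[g],[3,97]).round(4),np.median(z[g]).round(4),'expect .1095')
b=(abs(u)<.02)&(abs(t)<.115)&(abs(t)>.03)&(z>.069)&(z<.082)
for lo,hi in [(-.1,-.08),(-.07,-.04),(.04,.07),(.08,.1)]:
    k=b&(t>lo)&(t<hi); print(lo,k.sum(),np.median(z[k]).round(4) if k.any() else '',np.percentile(u[k],[3,97]).round(4) if k.any() else '','expect .0735')
cv2.imwrite('pics/end.png',p); p2,_=capture('scene'); q=cv2.resize(p2[210:320,230:390],(512,352),interpolation=cv2.INTER_CUBIC)
cv2.imwrite('pics/end2.png',np.vstack([p[:,:],q])[:600])
```

```text
[ 0.51027073 -0.3328011   0.19210029] 0.41089083428896767 [-0.29693423  0.91082782  0.70441818]
grip top 1465 [-0.0102  0.01  ] [-0.0226  0.0232] 0.1099 expect .1095
-0.1 488 0.0741 [-0.0175  0.0174] expect .0735
-0.07 719 0.0742 [-0.0118  0.0109] expect .0735
0.04 709 0.0743 [-0.012   0.0105] expect .0735
0.08 492 0.0742 [-0.0172  0.0174] expect .0735
```

View pics/end2.png

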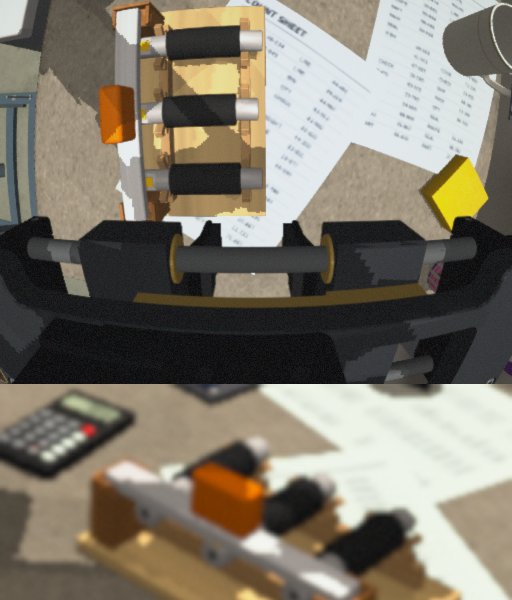

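The bar lies level, centred and fully home, with the flats up beneath it at (146,45), (145,113) and (150,183). I'm handing in.

```bash
python3 -c "
from rig import *
print(hand_in())"
```

```text
the job is handed in; nothing more can be done
None
```

I handed the job in at about 56 s: all three rollers are in the cradle, drive ends under the bar and flats within about 6° of up by my last measurements, with the bar level and home on both posts, but no verdict came back.

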